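# Close up the grey scale and take a probe reading

### The arm

A 6-joint arm with a two-finger parallel gripper is mounted at the origin on a cart in front of the work surface, level with it; the furniture and walls round the work are solid. World frame = base frame: x ahead of the robot, y to its left, z up, the work surface at z = 0. Lengths are in m, angles in rad, forces in N, time in s.
With the tool pointing down it reaches from about 0.3 to 1 m from the base axis. Payload 5.1 kg.
Tool frame: the origin (TCP) lies between the finger pads; the fingertips stand 22 mm ahead of it and the grasp point (between the pads) lies 3 mm ahead of it (r.tip_reach is the distance from the TCP to the fingertips, in m); z points along the fingers, y is the direction in which the jaws open and shut (so a half turn about z gives the same grasp; the last joint's range is limited). The gripper opens to 95 mm and grips with 3 to 60 N. Pads are 20 mm wide; open, the fingers measure 119 mm over their backs; the gripper's body (75 mm by 180 mm) begins 59 mm behind the grasp point.
Start: joints at [-1.196, 0.124, 1.65, -0, 1.367, -0.083], TCP at [0.287, -0.583, 0.237] pointing down, gripper open.
Joint ranges: [-2.61, 2.61], [-1.02, 2.33], [0.03, 2.71], [-1.35, 4.49], [0.32, 2.68], [-2.91, 2.91]. Speed limits (rad/s): [2.57, 2.57, 3.14, 3.14, 3.14, 3.14].

### API

Orientations are given as a unit quaternion [x, y, z, w].
In Python, from station import r, eyes gives the robot as it stands.
- The arm moves only by the shell command python3 -m pendant 'ROWS' [FORCE]. ROWS is JSON, a list of rows, each an object with "translation": the shift along the tool's x, y, z scaled (see below), a list of three; "rotation": the turn, a rotation vector about the tool's x, y, z scaled (see below), a list of three; "gripper": the opening, from 0 (shut) to 1 (fully open). A call has 1 to 5 rows; each row is the pose to reach, as a shift and turn from the pose measured when the call began, along the tool's axes at that moment; what a row does not reach only later rows make up. The controller multiplies each number of a shift by 0.3 m and each number of a turn by pi/2 rad. A row lasts 1/8 s, in which the tool goes at most 62.5 mm and 10.7 degrees, less where a joint would pass 70% of its speed; a pose out of reach is approached as far as the arm can. A call with a number of a shift or a turn outside -1 to 1 is refused whole. A call with a gripper value outside its range is refused whole. The fingers move at their own pace and stop on an object; FORCE is the grip in N (left out, the last holds). Time passes only in rows, so rows that repeat a pose let the fingers close. It gives the time, the measured TCP pose, the force and the opening at its end, in the units of the state.
- r.read_state(): the state, without advancing time (a new reading comes with each control period).
- eyes.get_image(name): name is "scene" or "top" or "wrist"; returns the picture (400x640x3 uint8, red, green, blue); there is no depth.
- eyes.camera_info(name): a dict with "mtx" (3x3 intrinsics, pixels), "rvec" (rotation vector, rad) and "tvec" (3), from world to camera coordinates, as OpenCV has them; the wrist camera has in their place "tool_from_camera" (4x4, takes a point from camera to tool coordinates, whose origin is the TCP and whose axes are the flange's). Camera axes: x right, y down, z forward; pixel columns grow to the right and rows downward; lengths in m; the calibration is good to about 2 mm. A picture is of the moment at which its call begins: read the wrist's pose just before it. camera_info takes no time and is no camera call.
- r.sign_off(): hands the job in, once; it reports no verdict.
The state is a dict: "time": time; "joint_pos": joint angles; "qvel": joint speeds; "effort": joint torques, N m; "ee_pos": TCP position; "eef_rot": TCP orientation; "force": force on the tool from outside, world axes, zero at the start; "moment": the same for the moment, N m; "grip_width": finger opening in m.
Only numpy, scipy, OpenCV 4.12 (cv2) and the standard library are available. Lean on these libraries where they do the work, as an engineer would, in place of code of your own. Each camera call takes 0.05 s, during which the arm holds its last target.

### The job

Slide the loose half of the sloping grey scale up against the end of the fixed half until there is no gap, faces flush and front edges in line, and let go of it. Then lift the hand probe out of its stand and hold it square to the sloping face with its sprung nose on the ringed spot of the loose half, pressing lightly so that the nose is about half way in; finish while still holding it there. Never press hard on the scale, and leave the loupe, film can and film reel beside the work where they are.

Things in the scene. Friction and masses are not known exactly. Their poses are not given: they have to be found in the camera images.
- scale_fixed: fixed half of the grey scale, a low black wedge with three grey patches and no ring on its sloping top: 56 mm deep (x), 80 long (y); top slopes 20 degrees, 24 mm high at the front (-x, robot side), 42 at the back; front and back upright up to 16 mm, ends flat and upright. Origin: centre of its underside, on the bench. The loose half belongs against its -y end.
- loose_mid (a point): centre of the loose half of the grey scale, 21 mm above its underside; size and axes just like the fixed half, 0.3 to 0.6 kg, three darker patches, the middle one ringed. It lies on the bench 20 to 45 mm off the fixed half's -y end, a little turned; home, its centre is 80 mm from the fixed half's centre along that half's -y axis.
- spot (a point): the marked spot on the loose half: centre of the ring (inner diameter 20 mm) on the sloping face, in the middle of that face. z axis: square out of the sloping face (up, leaning 20 degrees towards -x, the robot side); y along the scale.
- probe_mid (a point): centre of the hand probe, half-way up: z axis from nose to top; nose tip 58 mm below this point, top 57 above. Round grip 25 mm thick from 8 mm below this point to 50 above; under it a 37 mm flange (to 14 below) that rests on the stand, a 21 mm shank and the steel nose, 8 mm thick, projecting 18. 0.16 kg. Upright in its stand; lift over 50 mm to clear it.
- nose_tip (a point): centre of the flat end of the probe's nose; z along the probe, towards its top
- probe_nose (a joint): travel of the probe's sprung nose: 0 fully out, 0.012 m fully in; about 1 N to start it, 3 N half way in, 5 N fully in
- probe_stand: fixed black stand of the probe: a 50x50 mm block 52 mm high with an upright 29 mm through bore in which the probe hangs by its flange; a flat lip on two sides makes it 66x74 mm at the foot. Origin: centre of its underside.
- loupe: loupe, 42 mm in diameter, 48 mm high; bystander. Origin: centre of its underside
- film_can_2: black film canister, 34 mm in diameter, 51 mm high; bystander. Origin: centre of its underside
- reel_1: film reel, 66 mm in diameter, 40 mm high; bystander. Origin: centre of its underside
Things that resemble listed ones, but are neither listed nor needed, are in the scene too. Leave any blue look-alike of the part that bears probe_mid alone. Leave any blue look-alike of the part that bears loose_mid alone.

How it is judged:
By the outcome, as a careful person would: the job done as asked, in the order asked, and still so for the second after the job is handed in, while the arm keeps its last pose, push and grip.
It also fails if it takes over 58 s, if anything falls off the work surface, if the arm or the gripper's body presses on something with over 40 N, if the wrist force passes 120 N, or if a joint passes its speed limit or range.

## Working session

There is one attempt and no reset: what is moved stays moved. The work goes in short steps, Python scripts to look and compute and a shell command to move; the robot and the scene stay as the last step left them, time stands still between calls to the robot, and variables do not carry over. Pictures are saved under pics/ and viewed, and the job is handed in when it is done.

```bash
ls; mkdir -p pics
python3 - <<'E'
from station import r, eyes
import cv2
s=r.read_state(); print(s)
for n in ["scene","top","wrist"]:
    im=eyes.get_image(n); cv2.imwrite(f"pics/{n}0.png",im[:,:,::-1]); print(n,eyes.camera_info(n))
E
```

```text
pics
{'time': 0.0, 'joint_pos': array([-1.19559615e+00,  1.24493644e-01,  1.65165804e+00,  1.18262040e-06,
        1.36748541e+00, -8.26110800e-02]), 'qvel': array([-2.34348079e-03, -1.03728302e-03,  5.90081839e-04, -5.98476847e-04,
        2.02189887e-04, -1.08632359e-05]), 'effort': array([-7.71456944e-04, -4.17598200e+01, -3.59933889e+01,  7.74195325e-02,
        4.91019781e-02, -1.52189059e-04]), 'ee_pos': array([ 0.28704191, -0.58253022,  0.23540385]), 'eef_rot': array([ 9.73914823e-01,  2.26911597e-01, -1.48439190e-04, -1.01138278e-03]), 'force': array([-0.48868987,  0.12381379, -0.88130658]), 'moment': array([-0.01959834, -0.02571304, -0.00274656]), 'grip_width': 0.09505971354081115}
scene {'mtx': array([[409.24693004,   0.        , 318.36351994],
       [  0.        , 409.24693004, 198.63013226],
       [  0.        ,   0.        ,   1.        ]]), 'rvec': array([ 0.73303685, -2.34471423,  1.36921189]), 'tvec': array([0.52312291, 0.12461545, 0.7828445 ])}
top {'mtx': array([[416.50925369,   0.        , 311.3114445 ],
       [  0.        , 416.50925369, 203.62463557],
       [  0.        ,   0.        ,   1.        ]]), 'rvec': array([ 2.13981672, -2.07634909,  0.22193014]), 'tvec': array([0.16688217, 0.4839482 , 0.80917038])}
wrist {'mtx': array([[300.97246883,   0.        , 319.59732009],
       [  0.        , 300.97246883, 201.33374671],
       [  0.        ,   0.        ,   1.        ]]), 'tool_from_camera': array([[ 7.80504100e-05, -9.63677454e-01, -2.67068826e-01,
         7.49042135e-02],
       [ 9.99999249e-01,  4.01821311e-04, -1.15766333e-03,
         7.89486349e-04],
       [ 1.22292800e-03, -2.67068535e-01,  9.63676762e-01,
        -1.47561065e-01],
       [ 0.00000000e+00,  0.00000000e+00,  0.00000000e+00,
         1.00000000e+00]])}
```

View pics/scene0.png

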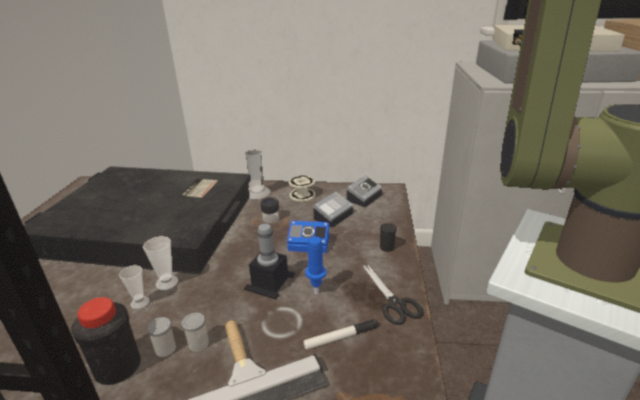

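View pics/top0.png

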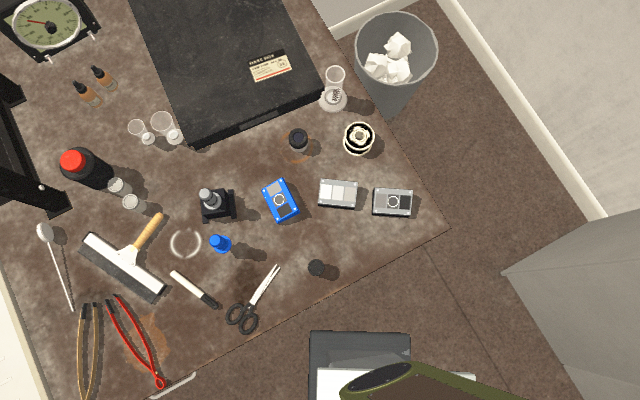

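View pics/wrist0.png

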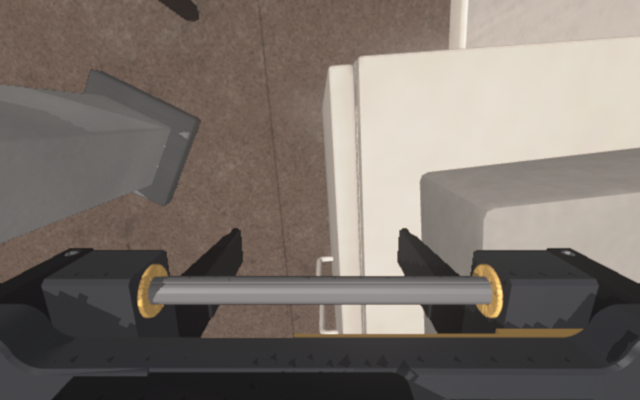

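The top view gives the candidates. Loose half: grey ringed wedge at (393,202), with a blue look-alike at (281,201); the fixed half without a ring is at (338,193). Probe: grey one in the black stand at (210,198), with a blue look-alike at (221,242). Bystanders are the reel (359,138), loupe (298,140) and film can (316,268). I'll check the choice in a close crop.

```bash
cat > h.py <<'E'
import numpy as np, cv2
from scipy.spatial.transform import Rotation as R
from station import r, eyes
def cam(n,st=None):
    i=eyes.camera_info(n)
    if n=="wrist":
        st=st or r.read_state()
        T=np.eye(4);T[:3,:3]=R.from_quat(st['eef_rot']).as_matrix();T[:3,3]=st['ee_pos']
        C=np.linalg.inv(T@i['tool_from_camera']); return i['mtx'],C[:3,:3],C[:3,3]
    return i['mtx'],R.from_rotvec(np.ravel(i['rvec'])).as_matrix(),np.ravel(i['tvec'])
def ray(c,uv):
    K,Rm,t=c; d=Rm.T@np.linalg.inv(K)@np.array([uv[0],uv[1],1.]); return -Rm.T@t,d/np.linalg.norm(d)
def onz(c,uv,z):
    o,d=ray(c,uv); return o+d*(z-o[2])/d[2]
def onplane(c,uv,p,n):
    o,d=ray(c,uv); return o+d*(np.dot(p-o,n)/np.dot(d,n))
def proj(c,p):
    K,Rm,t=c; q=K@(Rm@np.asarray(p)+t); return q[:2]/q[2]
E
python3 - <<'E'
from h import *
c=cam("top"); print("cam",ray(c,(320,200)))
for n,uv,z in [("fix",(338,193),.033),("loose",(393,202),.033),("blue",(281,201),.033),("probe",(207,192),.09),("stand",(215,207),.05),("bluep",(221,240),.05),("can",(316,267),.05),("reel",(359,137),.04),("loupe",(298,138),.048),("edge",(449,229),0)]:
    print(n,onz(c,uv,z).round(3))
print(proj(c,[.5,-.2,0]),proj(c,[.6,-.2,0]),proj(c,[.5,-.1,0]))
im=cv2.imread("pics/top0.png"); cv2.imwrite("pics/crop1.png",cv2.resize(im[150:270,180:430],None,fx=3.2,fy=3.2,interpolation=cv2.INTER_CUBIC))
im=cv2.imread("pics/scene0.png"); cv2.imwrite("pics/crop2.png",cv2.resize(im[160:310,230:430],None,fx=4,fy=4,interpolation=cv2.INTER_CUBIC))
E
```

```text
cam (array([0.29744628, 0.17649384, 0.89285377]), array([ 0.2196761 , -0.01492104, -0.97545875]))
fix [0.507 0.126 0.033]
loose [0.491 0.009 0.033]
blue [0.486 0.246 0.033]
probe [0.488 0.389 0.09 ]
stand [0.466 0.38  0.05 ]
bluep [0.398 0.362 0.05 ]
can [0.349 0.168 0.05 ]
reel [0.632 0.082 0.04 ]
loupe [0.623 0.214 0.048]
edge [ 0.443 -0.118  0.   ]
[485.42642072 204.21390272] [482.84058877 160.64578359] [439.76427879 202.86926684]
```

View pics/crop1.png

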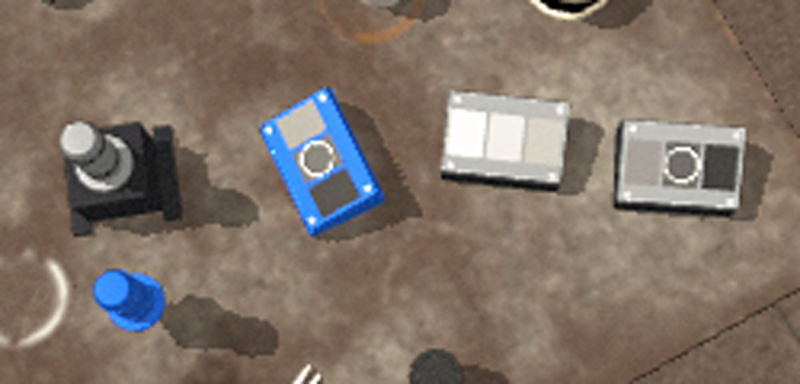

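View pics/crop2.png

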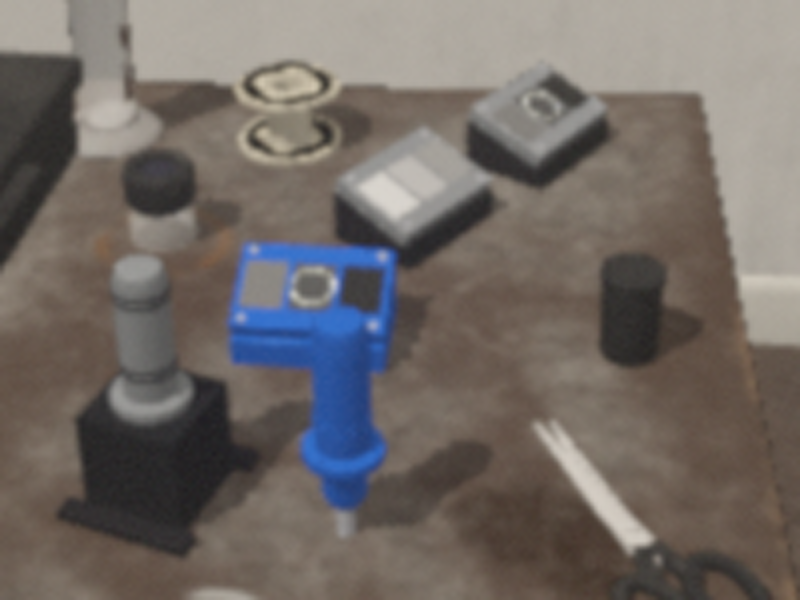

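```bash
cat >> h.py <<'E'
def go(p,yaw=90,tilt=0,st=None):
    """numbers for a row: TCP to p, tool x axis at yaw deg (world), then tilted about world y by -tilt deg"""
    st=st or r.read_state()
    M0=R.from_quat(st['eef_rot']); c,s=np.cos(np.radians(yaw)),np.sin(np.radians(yaw))
    M=R.from_matrix(np.array([[c,s,0],[s,-c,0],[0,0,-1.]]))
    M=R.from_euler('y',-tilt,degrees=True)*M
    sh=M0.inv().apply(np.array(p)-st['ee_pos'])/0.3; rv=(M0.inv()*M).as_rotvec()/(np.pi/2)
    print("shift",sh.round(3).tolist(),"turn",rv.round(3).tolist())
def stat():
    s=r.read_state(); M=R.from_quat(s['eef_rot']).as_matrix()
    print("t",round(s['time'],2),"p",s['ee_pos'].round(4),"x",M[:,0].round(3),"z",M[:,2].round(3),"F",s['force'].round(2),"w",round(s['grip_width'],4),"q",s['joint_pos'].round(2))
E
python3 -c "
from h import *
go([.40,-.33,.30],60);go([.46,.07,.27],90)"
```

```text
shift [0.71, -0.589, -0.213] turn [-0.001, -0.0, -0.375]
shift [1.479, -1.697, -0.112] turn [-0.001, -0.001, -0.709]
```

```bash
python3 -m pendant '[{"translation":[0.71,-0.59,-0.21],"rotation":[0,0,-0.37],"gripper":1},{"translation":[0.71,-0.59,-0.21],"rotation":[0,0,-0.37],"gripper":1},{"translation":[0.71,-0.59,-0.21],"rotation":[0,0,-0.37],"gripper":1},{"translation":[0.71,-0.59,-0.21],"rotation":[0,0,-0.37],"gripper":1},{"translation":[0.71,-0.59,-0.21],"rotation":[0,0,-0.37],"gripper":1}]'
python3 -c "
from h import *
stat();go([.45,-.05,.27],90)"
```

```text
time: 0.78
ee_pos: [0.4008, -0.3275, 0.2998]
eef_rot: [0.868, 0.497, 0.0, -0.0]
force: [-0.2, -0.8, -0.2]
grip_width: 0.0953
t 0.78 p [ 0.4008 -0.3275  0.2998] x [0.505 0.863 0.001] z [ 0.     0.001 -1.   ] F [-0.21 -0.83 -0.19] w 0.0953 q [-0.79 -0.21  1.86  0.    1.48 -0.26]
shift [0.881, -0.326, 0.1] turn [0.0, -0.001, -0.337]
```

```bash
python3 -m pendant '[{"translation":[0.88,-0.33,0.1],"rotation":[0,0,-0.337],"gripper":1},{"translation":[0.88,-0.33,0.1],"rotation":[0,0,-0.337],"gripper":1},{"translation":[0.88,-0.33,0.1],"rotation":[0,0,-0.337],"gripper":1},{"translation":[0.88,-0.33,0.1],"rotation":[0,0,-0.337],"gripper":1},{"translation":[0.88,-0.33,0.1],"rotation":[0,0,-0.337],"gripper":1}]' >/dev/null
python3 - <<'E'
from h import *
stat(); im=eyes.get_image("wrist"); cv2.imwrite("pics/w1.png",im[:,:,::-1])
E
```

```text
t 1.4 p [ 0.4484 -0.047   0.2695] x [-0.002  1.     0.001] z [ 0.     0.001 -1.   ] F [0.09 0.51 0.61] w 0.0953 q [-0.22 -0.36  2.03  0.    1.46 -0.23]
```

View pics/w1.png

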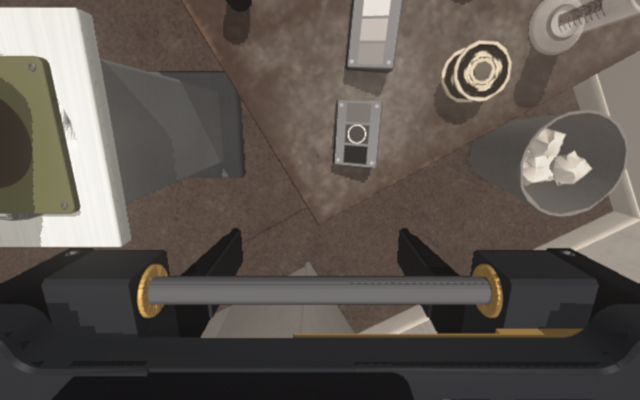

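The wrist view shows the loose half, ring at (357,133), and the fixed half at (373,35). I'll move so both are well in view.

```bash
python3 -m pendant '[{"translation":[0.2,0.17,0.17],"rotation":[0,0,0],"gripper":1},{"translation":[0.2,0.17,0.17],"rotation":[0,0,0],"gripper":1},{"translation":[0.2,0.17,0.17],"rotation":[0,0,0],"gripper":1}]' >/dev/null
python3 - <<'E'
from h import *
stat(); im=eyes.get_image("wrist")[:,:,::-1]; cv2.imwrite("pics/w2.png",im); cv2.imwrite("pics/w2c.png",cv2.resize(im[0:240,220:440],None,fx=2.5,fy=2.5,interpolation=cv2.INTER_CUBIC))
E
```

```text
t 1.82 p [0.4985 0.017  0.2159] x [-0.007  1.     0.005] z [-0.005  0.004 -1.   ] F [-0.29  0.09  0.52] w 0.0953 q [-0.08 -0.2   2.    0.    1.35 -0.08]
```

View pics/w2c.png

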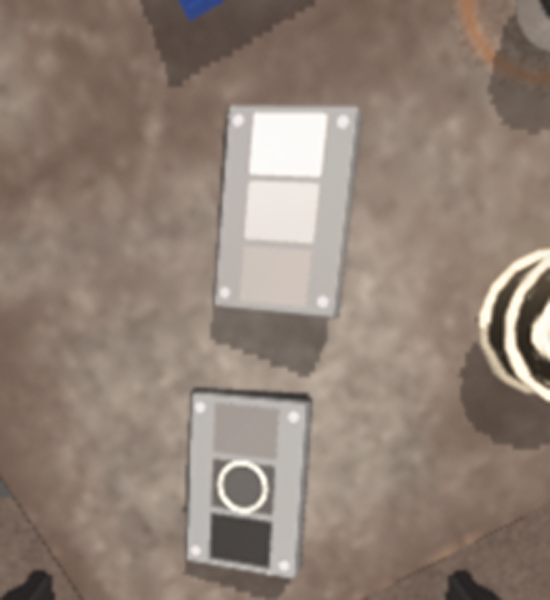

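```bash
cat >> h.py <<'E'
def wedge(c,cor):
    """cor px: front+y, back+y, back-y, front-y -> pts, centre, yaw of +y axis relative to world y (deg, ccw +)"""
    P=np.array([onz(c,u,z) for u,z in zip(cor,(.024,.042,.042,.024))])
    f=P[0]-P[3]; b=P[1]-P[2]
    yw=[np.degrees(np.arctan2(-v[0],v[1])) for v in (f,b)]
    print("ctr",P.mean(0).round(4),"yaw f/b",np.round(yw,2),"len",np.linalg.norm(f).round(4),np.linalg.norm(b).round(4),"depth",np.linalg.norm((P[1]-P[0])[:2]).round(4),np.linalg.norm((P[2]-P[3])[:2]).round(4))
    return P.mean(0),np.mean(yw)
E
python3 - <<'E'
from h import *
st=r.read_state(); c=cam("wrist",st)
o=lambda L:[((u+.5)/2.5-.5+220,(v+.5)/2.5-.5) for u,v in L]
cf,yf=wedge(c,o([(230,106),(358,108),(337,316),(216,304)]))
cl,yl=wedge(c,o([(192,392),(309,399),(295,577),(187,566)]))
a=np.radians(yf); print("home",cf[:2]+.080*np.array([np.sin(a),-np.cos(a)]))
ring=onz(c,o([(242,488)])[0],.033);print("ring",ring)
t=cam("top"); print("top ring",onz(t,(393,202),.033))
# corners from top crop (x3.2, origin 180,150)
q=lambda L:[((u+.5)/3.2-.5+180,(v+.5)/3.2-.5+150) for u,v in L]
wedge(t,q([(444,169),(450,92),(568,100),(562,178)]))
wedge(t,q([(617,199),(622,120),(746,128),(741,207)]))
E
```

```text
ctr [0.5114 0.125  0.033 ] yaw f/b [-4.54 -3.9 ] len 0.0789 0.0788 depth 0.0506 0.0514
ctr [0.4956 0.008  0.033 ] yaw f/b [-2.49 -3.01] len 0.0834 0.0813 depth 0.0516 0.0509
home [0.50555571 0.0452286 ]
ring [0.49467233 0.00716745 0.033     ]
top ring [0.49141337 0.00898411 0.033     ]
ctr [0.51   0.1261 0.033 ] yaw f/b [-2.74 -2.29] len 0.0788 0.0781 depth 0.0484 0.049
ctr [0.494  0.0098 0.033 ] yaw f/b [-2.04 -2.09] len 0.0823 0.0816 depth 0.0495 0.0495
```

```bash
python3 -c "
from h import *
print(r.tip_reach);stat();go([.495,.008,.10],87.5);go([.495,.008,.026],87.5)"
```

```text
0.022
t 1.88 p [0.4988 0.0161 0.2173] x [-0.005  1.     0.004] z [-0.003  0.004 -1.   ] F [0.17 0.24 0.23] w 0.0952 q [-0.08 -0.2   2.    0.    1.35 -0.08]
shift [-0.028, -0.012, 0.391] turn [-0.002, -0.002, 0.031]
shift [-0.029, -0.011, 0.638] turn [-0.002, -0.002, 0.031]
```

```bash
python3 -m pendant '[{"translation":[-0.028,-0.012,0.2],"rotation":[-0.002,-0.002,0.031],"gripper":1},{"translation":[-0.028,-0.012,0.4],"rotation":[-0.002,-0.002,0.031],"gripper":1},{"translation":[-0.028,-0.012,0.55],"rotation":[-0.002,-0.002,0.031],"gripper":1},{"translation":[-0.029,-0.011,0.635],"rotation":[-0.002,-0.002,0.031],"gripper":1},{"translation":[-0.029,-0.011,0.635],"rotation":[-0.002,-0.002,0.031],"gripper":1}]' >/dev/null
python3 - <<'E'
from h import *
stat(); im=eyes.get_image("wrist")[:,:,::-1]; cv2.imwrite("pics/w3.png",im)
E
```

```text
t 2.5 p [0.4934 0.0071 0.0257] x [0.045 0.999 0.001] z [-0.003  0.001 -1.   ] F [-0.26 -0.35  0.42] w 0.0951 q [-0.09  0.02  2.15  0.    0.98 -0.05]
```

View pics/w3.png

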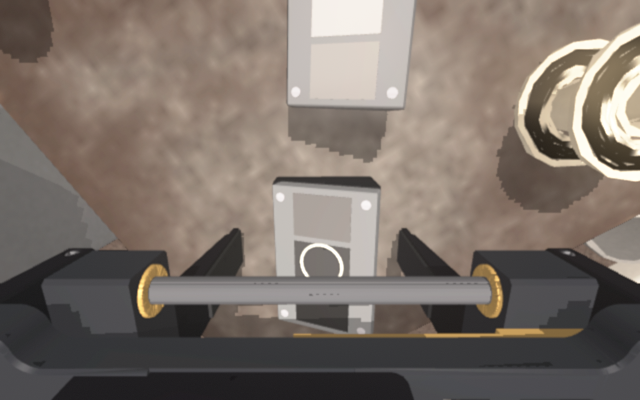

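```bash
python3 -m pendant '[{"translation":[0,0,0],"rotation":[0,0,0],"gripper":0.5},{"translation":[0,0,0],"rotation":[0,0,0],"gripper":0.5},{"translation":[0,0,0],"rotation":[0,0,0],"gripper":0.5},{"translation":[0,0,0],"rotation":[0,0,0],"gripper":0.5},{"translation":[0,0,0],"rotation":[0,0,0],"gripper":0.5}]' 12
python3 - <<'E'
from h import *
stat(); im=eyes.get_image("wrist")[:,:,::-1]; cv2.imwrite("pics/w4.png",im)
cv2.imwrite("pics/w4c.png",cv2.resize(im[0:270,230:450],None,fx=2.2,fy=2.2,interpolation=cv2.INTER_CUBIC))
E
```

```text
time: 3.18
ee_pos: [0.4954, 0.0072, 0.0277]
eef_rot: [0.723, 0.691, 0.001, 0.0]
force: [1.0, 0.5, -0.3]
grip_width: 0.0559
t 3.17 p [0.4954 0.0072 0.0277] x [0.044 0.999 0.001] z [ 0.001  0.    -1.   ] F [ 1.04  0.53 -0.3 ] w 0.0559 q [-0.09  0.02  2.15  0.    0.98 -0.05]
```

View pics/w4c.png

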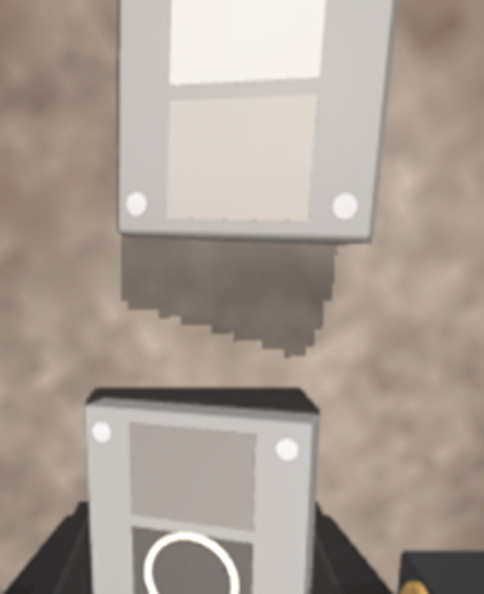

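Run:
```python
from h import *
c=cam("wrist"); o=lambda u,v:((u+.5)/2.2-.5+230,(v+.5)/2.2-.5)
F=[onz(c,o(121,234),.024),onz(c,o(371,241),.042)];L=[onz(c,o(87,404),.024),onz(c,o(317,413),.042)]
for P in (F,L): d=P[1]-P[0]; print(np.round(P,4).tolist(),"yaw",np.degrees(np.arctan2(d[1],d[0])),np.hypot(*d[:2]))
print(np.array(F)-np.array(L))
# front edge of fixed from image: two pts
a,b=onz(c,o(121,234),.024),onz(c,o(119,5),.024);d=b-a;print("front edge fixed yaw",np.degrees(np.arctan2(-d[0],d[1])),a,b)
a,b=onz(c,o(371,241),.042),onz(c,o(393,5),.042);d=b-a;print("back edge fixed yaw",np.degrees(np.arctan2(-d[0],d[1])))
a,b=onz(c,o(87,404),.024),onz(c,o(92,590),.024);d=a-b;print("front edge loose yaw",np.degrees(np.arctan2(-d[0],d[1])))
```

```text
[[0.4823, 0.0878, 0.024], [0.5323, 0.0836, 0.042]] yaw -4.794448410887556 0.05013996950986675
[[0.4716, 0.0504, 0.024], [0.522, 0.0501, 0.042]] yaw -0.3523341828979744 0.05045030334996325
[[0.01075559 0.03737844 0.        ]
 [0.01027076 0.03349792 0.        ]]
front edge fixed yaw -3.773540770140193 [0.48232146 0.08775428 0.024     ] [0.48520484 0.13147092 0.024     ]
back edge fixed yaw -4.145275273895269
front edge loose yaw -3.5686530085883463
```

```bash
python3 -c "
from h import *
go([.5045,.0395,.0275],85.8)"
```

```text
shift [0.109, 0.026, 0.001] turn [0.0, -0.0, 0.018]
```

```bash
python3 -m pendant '[{"translation":[0.03,0.007,0],"rotation":[0,0,0.005],"gripper":0.5},{"translation":[0.06,0.013,0],"rotation":[0,0,0.01],"gripper":0.5},{"translation":[0.09,0.02,0],"rotation":[0,0,0.018],"gripper":0.5},{"translation":[0.109,0.026,0],"rotation":[0,0,0.018],"gripper":0.5},{"translation":[0.109,0.026,0],"rotation":[0,0,0.018],"gripper":0.5}]'
python3 - <<'E'
from h import *
stat(); im=eyes.get_image("wrist")[:,:,::-1]; cv2.imwrite("pics/w5.png",im)
cv2.imwrite("pics/w5c.png",cv2.resize(im[70:270,230:430],None,fx=3,fy=3,interpolation=cv2.INTER_CUBIC))
E
```

```text
time: 3.85
ee_pos: [0.5048, 0.0406, 0.0277]
eef_rot: [0.732, 0.681, 0.001, -0.0]
force: [-0.1, 0.6, 0.2]
grip_width: 0.0557
t 3.85 p [0.5048 0.0406 0.0277] x [0.072 0.997 0.002] z [ 0.001  0.002 -1.   ] F [-0.11  0.63  0.17] w 0.0557 q [-0.03  0.04  2.12  0.    0.98  0.04]
```

View pics/w5c.png

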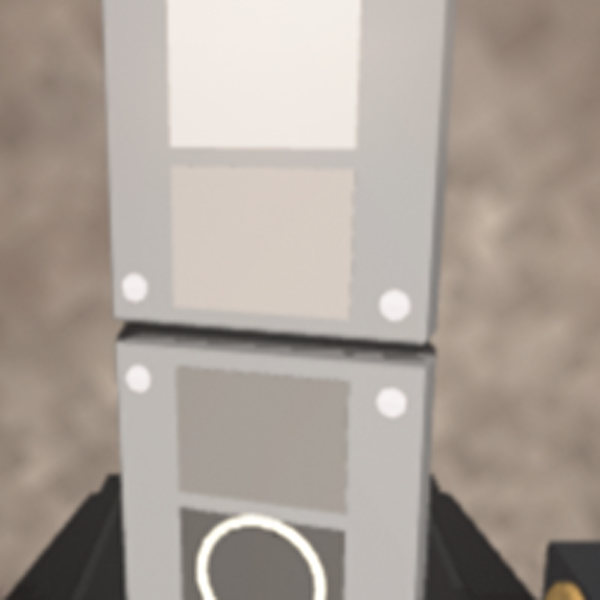

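Nearly home: gap about 3 mm, with patches and screw rows parallel. I'll ease it in while watching the force.

```bash
python3 -m pendant '[{"translation":[0.005,-0.0015,0],"rotation":[0,0,0],"gripper":0.5},{"translation":[0.008,-0.0015,0],"rotation":[0,0,0],"gripper":0.5},{"translation":[0.008,-0.0015,0],"rotation":[0,0,0],"gripper":0.5}]'
python3 - <<'E'
from h import *
stat(); im=eyes.get_image("wrist")[:,:,::-1]
cv2.imwrite("pics/w6c.png",cv2.resize(im[70:270,230:430],None,fx=3,fy=3,interpolation=cv2.INTER_CUBIC))
E
```

```text
time: 4.28
ee_pos: [0.5046, 0.0428, 0.0277]
eef_rot: [0.732, 0.681, 0.001, -0.0]
force: [0.9, -3.7, 0.4]
grip_width: 0.0562
t 4.28 p [0.5046 0.0428 0.0277] x [0.073 0.997 0.002] z [ 0.001  0.002 -1.   ] F [ 0.9  -3.7   0.38] w 0.0562 q [-0.02  0.04  2.12  0.    0.98  0.05]
```

View pics/w6c.png

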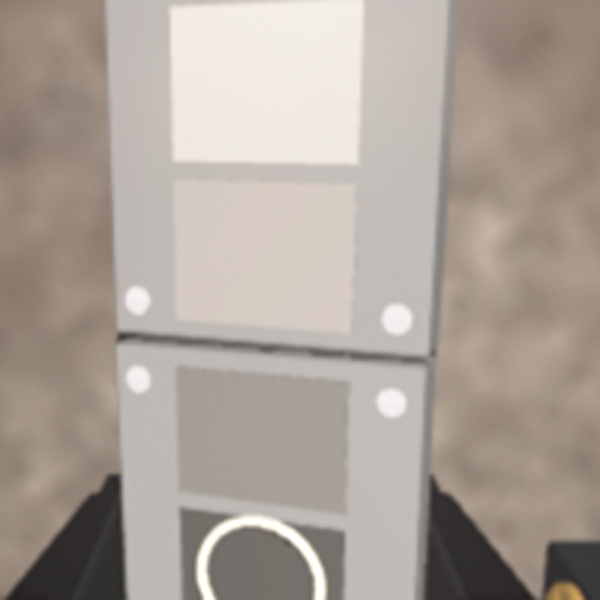

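```bash
python3 -m pendant '[{"translation":[0.003,0,0],"rotation":[0,0,0],"gripper":0.5},{"translation":[0.004,0,0],"rotation":[0,0,0],"gripper":0.5},{"translation":[0.004,0,0],"rotation":[0,0,0],"gripper":0.5}]'
```

```text
time: 4.7
ee_pos: [0.5046, 0.0439, 0.0277]
eef_rot: [0.732, 0.681, 0.001, -0.0]
force: [-0.8, -4.2, 1.7]
grip_width: 0.0559
```

Run:
```python
from h import *
stat(); im=eyes.get_image("wrist")[:,:,::-1]
cv2.imwrite("pics/w7c.png",cv2.resize(im[130:230,230:430],None,fx=4,fy=4,interpolation=cv2.INTER_CUBIC))
```

```text
t 4.7 p [0.5046 0.0439 0.0277] x [0.073 0.997 0.002] z [ 0.001  0.002 -1.   ] F [-0.84 -4.16  1.69] w 0.0559 q [-0.02  0.04  2.12  0.    0.98  0.05]
```

View pics/w7c.png

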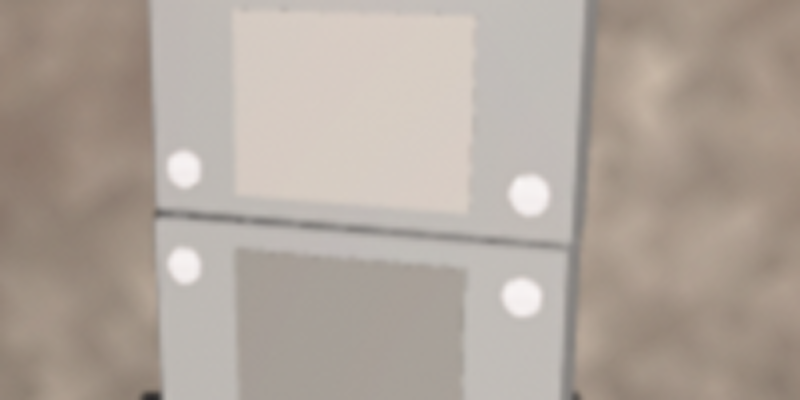

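```bash
python3 -m pendant '[{"translation":[0.003,0,0],"rotation":[0,0,0],"gripper":0.5},{"translation":[0.003,0,0],"rotation":[0,0,0],"gripper":0.5},{"translation":[0.003,0,0],"rotation":[0,0,0],"gripper":0.5}]'
python3 - <<'E'
from h import *
stat(); im=eyes.get_image("wrist")[:,:,::-1]
cv2.imwrite("pics/w8c.png",cv2.resize(im[130:230,230:430],None,fx=4,fy=4,interpolation=cv2.INTER_CUBIC))
E
```

```text
time: 5.12
ee_pos: [0.5046, 0.044, 0.0277]
eef_rot: [0.732, 0.681, 0.0, 0.0]
force: [-0.9, -8.6, 2.3]
grip_width: 0.0556
t 5.12 p [0.5046 0.044  0.0277] x [0.072 0.997 0.   ] z [ 0.001  0.    -1.   ] F [-0.9  -8.61  2.27] w 0.0556 q [-0.02  0.04  2.12  0.    0.98  0.05]
```

View pics/w8c.png

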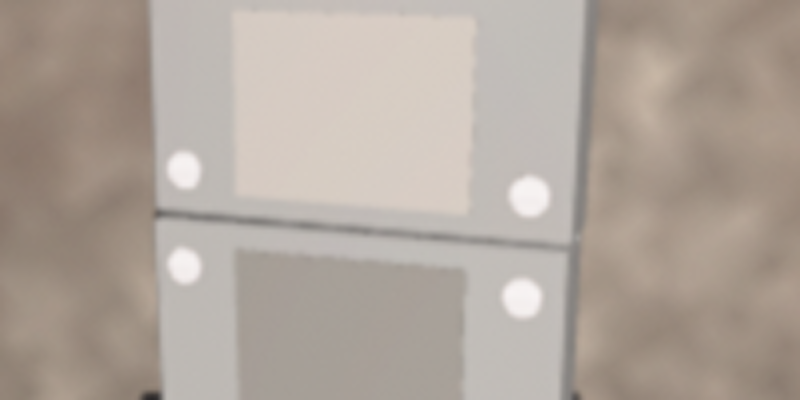

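```bash
python3 -m pendant '[{"translation":[-0.002,0,0],"rotation":[0,0,0],"gripper":0.5},{"translation":[-0.002,0,0],"rotation":[0,0,0],"gripper":0.9},{"translation":[-0.002,0,0],"rotation":[0,0,0],"gripper":0.9},{"translation":[-0.002,0,0],"rotation":[0,0,0],"gripper":0.9},{"translation":[-0.002,0,-0.1],"rotation":[0,0,0],"gripper":0.9}]'
python3 -m pendant '[{"translation":[0,0,-0.15],"rotation":[0,0,0],"gripper":0.9},{"translation":[0,0,-0.22],"rotation":[0,0,0],"gripper":0.9},{"translation":[-0.15,0,-0.3],"rotation":[0,0,0],"gripper":0.5},{"translation":[-0.28,0,-0.3],"rotation":[0,0,0],"gripper":0},{"translation":[-0.28,0,-0.3],"rotation":[0,0,0],"gripper":0}]'
python3 - <<'E'
from h import *
stat(); im=eyes.get_image("wrist")[:,:,::-1]; cv2.imwrite("pics/w9.png",im)
E
```

```text
time: 5.8
ee_pos: [0.5021, 0.0436, 0.0554]
eef_rot: [0.732, 0.681, -0.002, -0.002]
force: [-0.5, 0.1, 0.4]
grip_width: 0.0848
time: 6.42
ee_pos: [0.4965, -0.0418, 0.1459]
eef_rot: [0.733, 0.68, -0.001, -0.002]
force: [0.6, -0.1, -0.3]
grip_width: 0.0611
t 6.42 p [ 0.4965 -0.0418  0.1459] x [0.076 0.997 0.   ] z [-0.004  0.001 -1.   ] F [ 0.56 -0.05 -0.28] w 0.0611 q [-0.19 -0.14  2.07 -0.    1.22 -0.12]
```

View pics/w9.png

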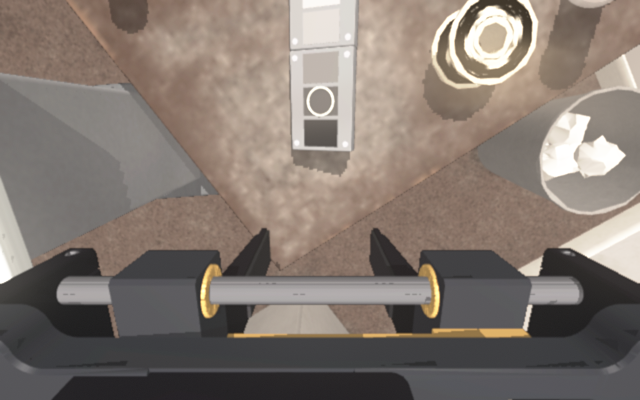

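```bash
python3 -c "
from h import *
go([.500,-.030,.03],85.8);go([.5012,-.012,.03],85.8)"
```

```text
shift [0.036, 0.011, 0.385] turn [-0.003, -0.001, -0.001]
shift [0.096, 0.011, 0.385] turn [-0.003, -0.001, -0.001]
```

```bash
python3 -m pendant '[{"translation":[0.036,0.011,0],"rotation":[0,0,0],"gripper":0},{"translation":[0.036,0.011,0.1],"rotation":[0,0,0],"gripper":0},{"translation":[0.036,0.011,0.2],"rotation":[0,0,0],"gripper":0},{"translation":[0.036,0.011,0.3],"rotation":[0,0,0],"gripper":0},{"translation":[0.036,0.011,0.385],"rotation":[0,0,0],"gripper":0}]'
python3 -m pendant '[{"translation":[0.01,0,0],"rotation":[0,0,0],"gripper":0},{"translation":[0.03,0,0],"rotation":[0,0,0],"gripper":0},{"translation":[0.045,0,0],"rotation":[0,0,0],"gripper":0},{"translation":[0.05,0,0],"rotation":[0,0,0],"gripper":0}]'
python3 - <<'E'
from h import *
stat(); im=eyes.get_image("wrist")[:,:,::-1]; cv2.imwrite("pics/w10.png",im)
E
```

```text
time: 7.1
ee_pos: [0.4995, -0.0282, 0.0283]
eef_rot: [0.732, 0.681, -0.002, -0.003]
force: [0.6, 0.1, -0.6]
grip_width: 0.007
time: 7.6
ee_pos: [0.5015, -0.0128, 0.0295]
eef_rot: [0.732, 0.681, -0.001, -0.002]
force: [0.4, 1.0, -1.5]
grip_width: 0.0001
t 7.6 p [ 0.5015 -0.0128  0.0295] x [0.072 0.997 0.001] z [-0.004  0.002 -1.   ] F [ 0.38  0.95 -1.54] w 0.0001 q [-0.13  0.03  2.13  0.    0.99 -0.06]
```

View pics/w10.png

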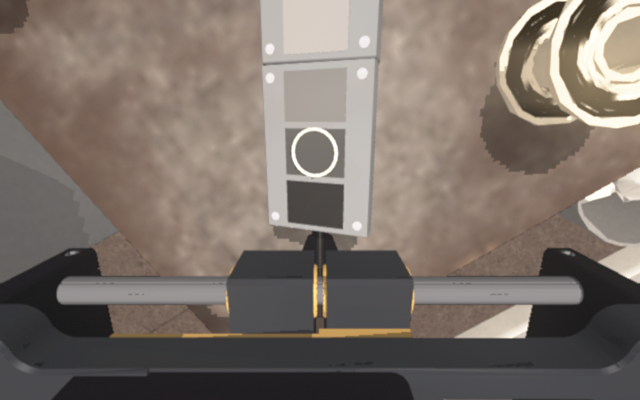

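Closed fingers are just behind the -y end at (320,235). Pushing in 2 mm steps.

```bash
python3 -m pendant '[{"translation":[0.007,0,0],"rotation":[0,0,0],"gripper":0},{"translation":[0.010,0,0],"rotation":[0,0,0],"gripper":0},{"translation":[0.010,0,0],"rotation":[0,0,0],"gripper":0}]'
python3 -m pendant '[{"translation":[0.007,0,0],"rotation":[0,0,0],"gripper":0},{"translation":[0.007,0,0],"rotation":[0,0,0],"gripper":0}]'
```

```text
time: 8.02
ee_pos: [0.5015, -0.0099, 0.0293]
eef_rot: [0.732, 0.681, -0.001, -0.002]
force: [0.1, 0.0, -0.3]
grip_width: 0.0005
time: 8.28
ee_pos: [0.5016, -0.0077, 0.0292]
eef_rot: [0.732, 0.681, -0.001, -0.002]
force: [0.5, -0.5, -0.5]
grip_width: 0.0008
```

```bash
python3 -m pendant '[{"translation":[0.005,0,0],"rotation":[0,0,0],"gripper":0},{"translation":[0.005,0,0],"rotation":[0,0,0],"gripper":0}]'
python3 -m pendant '[{"translation":[0.004,0,0],"rotation":[0,0,0],"gripper":0},{"translation":[0.004,0,0],"rotation":[0,0,0],"gripper":0}]'
```

```text
time: 8.52
ee_pos: [0.5017, -0.0062, 0.0292]
eef_rot: [0.732, 0.681, -0.001, -0.002]
force: [0.2, 0.6, -0.5]
grip_width: 0.0003
time: 8.78
ee_pos: [0.5018, -0.0052, 0.0293]
eef_rot: [0.732, 0.681, -0.001, -0.002]
force: [-0.7, -0.9, 0.0]
grip_width: 0.001
```

```bash
python3 -m pendant '[{"translation":[0.004,0,0],"rotation":[0,0,0],"gripper":0},{"translation":[0.004,0,0],"rotation":[0,0,0],"gripper":0}]'
python3 -m pendant '[{"translation":[0.004,0,0],"rotation":[0,0,0],"gripper":0},{"translation":[0.004,0,0],"rotation":[0,0,0],"gripper":0}]'
```

```text
time: 9.02
ee_pos: [0.5018, -0.0051, 0.0293]
eef_rot: [0.732, 0.681, -0.002, -0.001]
force: [-1.1, -6.1, 0.5]
grip_width: 0.0005
time: 9.28
ee_pos: [0.5018, -0.0051, 0.0293]
eef_rot: [0.732, 0.682, -0.003, -0.001]
force: [-0.9, -7.2, 0.0]
grip_width: 0.0004
```

```bash
python3 -m pendant '[{"translation":[0.006,0,0],"rotation":[0,0,0],"gripper":0},{"translation":[0.006,0,0],"rotation":[0,0,0],"gripper":0},{"translation":[0.006,0,0],"rotation":[0,0,0],"gripper":0}]'
python3 -m pendant '[{"translation":[-0.04,0,0],"rotation":[0,0,0],"gripper":0},{"translation":[-0.08,0,-0.05],"rotation":[0,0,0],"gripper":0},{"translation":[-0.08,0,-0.2],"rotation":[0,0,0],"gripper":0.5},{"translation":[0.1,0,-0.3],"rotation":[0,0,0],"gripper":0.8},{"translation":[0.1,0,-0.3],"rotation":[0,0,0],"gripper":1}]'
python3 - <<'E'
from h import *
stat(); im=eyes.get_image("wrist")[:,:,::-1]; cv2.imwrite("pics/w11.png",im)
cv2.imwrite("pics/w11c.png",cv2.resize(im[0:200,240:440],None,fx=3,fy=3,interpolation=cv2.INTER_CUBIC))
E
```

```text
time: 9.65
ee_pos: [0.5017, -0.0051, 0.0294]
eef_rot: [0.731, 0.682, -0.005, 0.001]
force: [-1.5, -8.6, 0.0]
grip_width: 0.0003
time: 10.28
ee_pos: [0.507, 0.0271, 0.1237]
eef_rot: [0.73, 0.683, -0.002, 0.003]
force: [0.5, -0.5, 0.0]
grip_width: 0.0249
t 10.28 p [0.507  0.0271 0.1237] x [ 0.067  0.998 -0.007] z [ 0.002 -0.007 -1.   ] F [ 0.53 -0.48  0.03] w 0.0249 q [-0.05 -0.09  2.07 -0.01  1.17  0.02]
```

View pics/w11c.png

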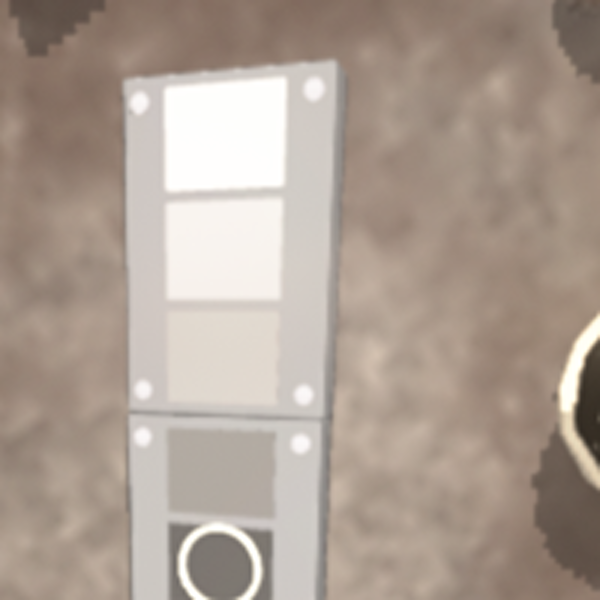

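```bash
cat > edge.py <<'E'
from h import *
import sys
im=cv2.imread(sys.argv[1]).astype(float); j=int(sys.argv[2]); top=int(sys.argv[3]); bot=int(sys.argv[4]); ranges=eval(sys.argv[5])
hsv=im.max(2)-im.min(2) # brown bench saturates, grey does not
hsv=cv2.GaussianBlur(hsv,(3,3),0)
for name,(lo,hi) in ranges.items():
    out={}
    for seg,rows in (("fixed",range(top,j-3)),("loose",range(j+4,bot))):
        pts=[]
        for v in rows:
            g=np.diff(hsv[v,lo:hi]); k=np.argmax(np.abs(g))
            if 0<k<len(g)-1:
                a,b,c=np.abs(g[k-1:k+2]); pts.append((v,lo+k+.5+.5*(a-c)/(a-2*b+c-1e-9)))
        p=np.array(pts); 
        for _ in range(3):
            f=np.polyfit(p[:,0],p[:,1],1); e=np.abs(np.polyval(f,p[:,0])-p[:,1]); p=p[e<max(.6,1.5*np.median(e))]
        out[seg]=f; print(name,seg,"slope deg",np.degrees(np.arctan(f[0])).round(2),"at joint",np.polyval(f,j).round(2),len(p),"res",e.mean().round(2))
E
python3 edge.py pics/w11.png 137 32 225 '{"front":(274,294),"back":(335,362)}'
```

```text
front fixed slope deg 1.03 at joint 282.09 102 res 0.09
front loose slope deg 1.47 at joint 281.46 84 res 0.12
back fixed slope deg -2.47 at joint 350.62 102 res 0.07
back loose slope deg -1.98 at joint 350.06 84 res 0.06
```

View pics/w11.png

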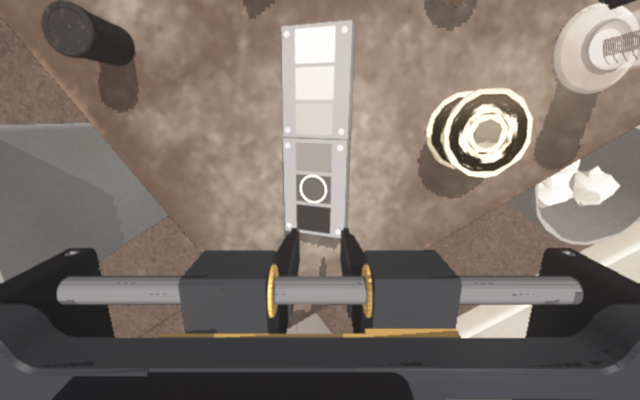

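```bash
python3 -c "
from h import *
go([.5055,.055,.05],85.8)"
```

```text
shift [0.098, -0.007, 0.238] turn [-0.001, 0.005, 0.004]
```

```bash
python3 -m pendant '[{"translation":[0,0,0],"rotation":[0,0,0],"gripper":1},{"translation":[0.05,0,0],"rotation":[0,0,0],"gripper":1},{"translation":[0.098,-0.007,0],"rotation":[0,0.005,0.004],"gripper":1},{"translation":[0.098,-0.007,0.12],"rotation":[0,0.005,0.004],"gripper":1},{"translation":[0.098,-0.007,0.16],"rotation":[0,0.005,0.004],"gripper":1}]'
python3 - <<'E'
from h import *
stat(); im=eyes.get_image("wrist")[:,:,::-1]; cv2.imwrite("pics/w12.png",im)
cv2.imwrite("pics/w12c.png",cv2.resize(im[110:270,230:430],None,fx=4,fy=3.7,interpolation=cv2.INTER_CUBIC))
E
```

```text
time: 10.95
ee_pos: [0.5034, 0.0558, 0.0707]
eef_rot: [0.733, 0.681, -0.002, -0.002]
force: [-0.4, -0.8, -0.3]
grip_width: 0.079
t 10.95 p [0.5034 0.0558 0.0707] x [0.074 0.997 0.   ] z [-0.006  0.001 -1.   ] F [-0.35 -0.8  -0.3 ] w 0.079 q [ 0.   -0.02  2.1   0.    1.07  0.08]
```

View pics/w12c.png

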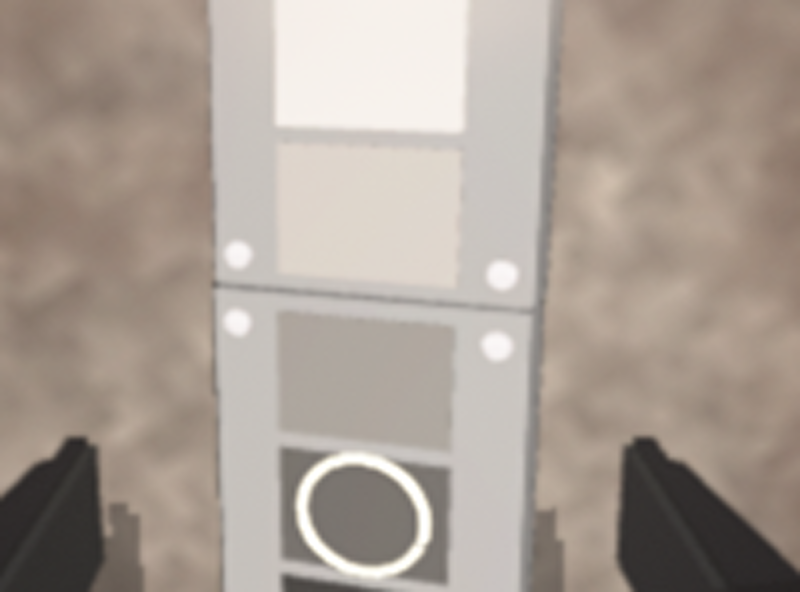

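```bash
python3 edge.py pics/w12.png 190 112 240 '{"front":(274,294),"back":(355,372)}'; python3 -c "
from h import *
go([.508,.084,.05],85.5);go([.508,.084,.028],85.5)"
```

```text
front fixed slope deg 1.3 at joint 283.05 75 res 0.07
front loose slope deg 1.79 at joint 282.41 46 res 0.12
back fixed slope deg -3.01 at joint 366.27 68 res 0.06
back loose slope deg -2.58 at joint 365.78 46 res 0.06
shift [0.096, 0.01, 0.066] turn [-0.005, 0.0, 0.003]
shift [0.096, 0.011, 0.14] turn [-0.005, 0.0, 0.003]
```

```bash
python3 -m pendant '[{"translation":[0.05,0.01,0],"rotation":[-0.003,0,0.003],"gripper":1},{"translation":[0.096,0.01,0.05],"rotation":[-0.004,0,0.003],"gripper":1},{"translation":[0.096,0.011,0.14],"rotation":[-0.005,0,0.003],"gripper":1},{"translation":[0.096,0.011,0.14],"rotation":[-0.005,0,0.003],"gripper":1}]'
python3 -m pendant '[{"translation":[0,0,0],"rotation":[0,0,0],"gripper":0.6},{"translation":[0,0,0],"rotation":[0,0,0],"gripper":0.5},{"translation":[0,0,0],"rotation":[0,0,0],"gripper":0.5},{"translation":[0,0,0],"rotation":[0,0,0],"gripper":0.5},{"translation":[0,0,0],"rotation":[0,0,0],"gripper":0.5}]' 12
```

```text
time: 11.5
ee_pos: [0.5062, 0.0849, 0.0258]
eef_rot: [0.734, 0.679, -0.002, -0.001]
force: [-0.3, -0.0, 0.2]
grip_width: 0.095
time: 12.12
ee_pos: [0.5079, 0.0847, 0.0264]
eef_rot: [0.734, 0.679, 0.0, 0.0]
force: [4.5, -0.2, -3.2]
grip_width: 0.0559
```

```bash
python3 -m pendant '[{"translation":[0,0,0],"rotation":[0,0,0],"gripper":0.6},{"translation":[0,0,0],"rotation":[0,0,0],"gripper":0.8},{"translation":[0,0,0],"rotation":[0,0,0],"gripper":1},{"translation":[0,0,-0.1],"rotation":[0,0,0],"gripper":1},{"translation":[-0.1,0,-0.18],"rotation":[0,0,0],"gripper":1}]'
python3 - <<'E'
from h import *
stat(); im=eyes.get_image("wrist")[:,:,::-1]; cv2.imwrite("pics/w13.png",im)
cv2.imwrite("pics/w13c.png",cv2.resize(im[110:270,230:430],None,fx=4,fy=3.7,interpolation=cv2.INTER_CUBIC))
E
```

```text
time: 12.75
ee_pos: [0.5055, 0.0555, 0.0811]
eef_rot: [0.733, 0.68, 0.0, 0.0]
force: [0.7, -0.4, -0.3]
grip_width: 0.0913
t 12.75 p [0.5055 0.0555 0.0811] x [0.075 0.997 0.   ] z [ 0.  0. -1.] F [ 0.7  -0.38 -0.34] w 0.0913 q [ 0.   -0.04  2.09  0.    1.08  0.08]
```

View pics/w13c.png

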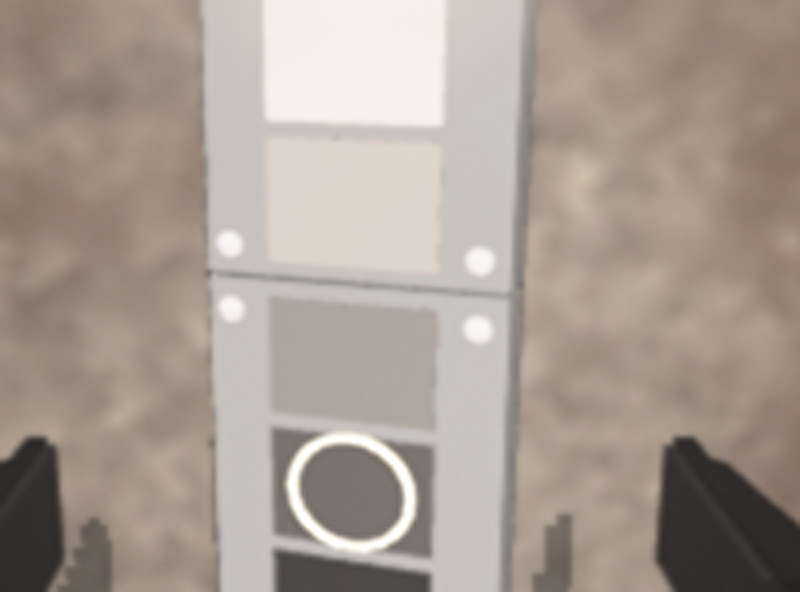

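```bash
python3 edge.py pics/w13.png 187 112 240 '{"front":(272,294),"back":(350,372)}'
python3 - <<'E'
import cv2
im=cv2.imread("pics/w13.png"); cv2.imwrite("pics/w13d.png",cv2.resize(im[170:210,270:370],None,fx=8,fy=8,interpolation=cv2.INTER_CUBIC))
E
```

```text
front fixed slope deg 1.54 at joint 281.31 72 res 0.08
front loose slope deg 1.55 at joint 281.44 49 res 0.09
back fixed slope deg -2.61 at joint 360.4 72 res 0.07
back loose slope deg -2.38 at joint 360.49 49 res 0.06
```

View pics/w13d.png

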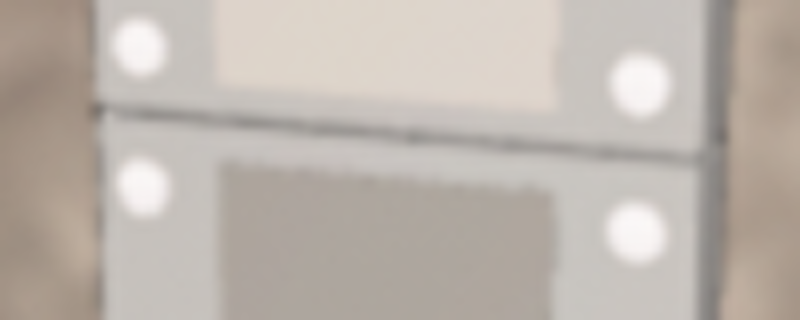

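```bash
python3 -c "
from h import *
go([.4995,-.03,.09],85.6);go([.4995,-.03,.03],85.6)"
```

```text
shift [-0.276, -0.005, -0.018] turn [0.004, 0.001, -0.0]
shift [-0.276, -0.006, 0.182] turn [0.004, 0.001, -0.0]
```

```bash
python3 -m pendant '[{"translation":[-0.14,0,-0.02],"rotation":[0,0,0],"gripper":0.5},{"translation":[-0.276,-0.005,-0.02],"rotation":[0,0,0],"gripper":0},{"translation":[-0.276,-0.005,-0.02],"rotation":[0,0,0],"gripper":0},{"translation":[-0.276,-0.005,0.1],"rotation":[0,0,0],"gripper":0},{"translation":[-0.276,-0.006,0.18],"rotation":[0,0,0],"gripper":0}]'
python3 -m pendant '[{"translation":[0,0,0],"rotation":[0,0,0],"gripper":0},{"translation":[0.02,0,0],"rotation":[0,0,0],"gripper":0},{"translation":[0.05,0,0],"rotation":[0,0,0],"gripper":0},{"translation":[0.07,0,0],"rotation":[0,0,0],"gripper":0},{"translation":[0.07,0,0],"rotation":[0,0,0],"gripper":0}]'
python3 -c "
from h import *
stat();go([.502,-.004,.03],85.6)"
```

```text
time: 13.42
ee_pos: [0.4988, -0.0291, 0.0291]
eef_rot: [0.734, 0.679, 0.001, 0.002]
force: [-0.5, 0.2, 0.5]
grip_width: 0.0507
time: 14.05
ee_pos: [0.5009, -0.0076, 0.0296]
eef_rot: [0.734, 0.68, 0.001, 0.002]
force: [-0.4, -0.6, -0.5]
grip_width: 0.0023
t 14.05 p [ 0.5009 -0.0076  0.0296] x [ 0.076  0.997 -0.001] z [ 0.005 -0.002 -1.   ] F [-0.4  -0.6  -0.54] w 0.0023 q [-0.12  0.02  2.14 -0.    0.98 -0.04]
shift [0.012, 0.003, -0.001] turn [0.003, 0.001, 0.0]
```

```bash
python3 -m pendant '[{"translation":[0.008,0.002,0],"rotation":[0,0,0],"gripper":0},{"translation":[0.01,0.002,0],"rotation":[0,0,0],"gripper":0},{"translation":[0.01,0.002,0],"rotation":[0,0,0],"gripper":0}]'
python3 -m pendant '[{"translation":[0.004,0,0],"rotation":[0,0,0],"gripper":0},{"translation":[0.005,0,0],"rotation":[0,0,0],"gripper":0},{"translation":[0.005,0,0],"rotation":[0,0,0],"gripper":0}]'
```

```text
time: 14.42
ee_pos: [0.5018, -0.0051, 0.0298]
eef_rot: [0.734, 0.68, 0.001, 0.003]
force: [-0.9, -3.2, 2.5]
grip_width: 0.0004
time: 14.8
ee_pos: [0.5018, -0.005, 0.0299]
eef_rot: [0.733, 0.68, -0.0, 0.003]
force: [-2.5, -6.5, 0.8]
grip_width: 0.0003
```

```bash
python3 -m pendant '[{"translation":[-0.04,0,0],"rotation":[0,0,0],"gripper":0},{"translation":[-0.06,0,-0.1],"rotation":[0,0,0],"gripper":0},{"translation":[-0.06,0,-0.3],"rotation":[0,0,0],"gripper":0.2},{"translation":[-0.06,0,-0.5],"rotation":[0,0,0],"gripper":0.48},{"translation":[0.05,0,-0.65],"rotation":[0,0,0],"gripper":0.48}]'
python3 - <<'E'
from h import *
stat(); im=eyes.get_image("wrist")[:,:,::-1]; cv2.imwrite("pics/w14.png",im)
cv2.imwrite("pics/w14c.png",cv2.resize(im[0:240,220:460],None,fx=2.5,fy=2.5,interpolation=cv2.INTER_CUBIC))
go([.45,.28,.28],90)
E
```

```text
time: 15.42
ee_pos: [0.5027, 0.01, 0.2279]
eef_rot: [0.735, 0.678, 0.001, 0.004]
force: [0.2, 0.4, 0.2]
grip_width: 0.0251
t 15.43 p [0.5027 0.01   0.2279] x [ 0.079  0.997 -0.004] z [ 0.008 -0.005 -1.   ] F [0.19 0.43 0.24] w 0.0251 q [-0.08 -0.21  1.99 -0.    1.35 -0.  ]
shift [0.871, -0.249, -0.156] turn [0.011, 0.001, -0.048]
```

View pics/w14c.png

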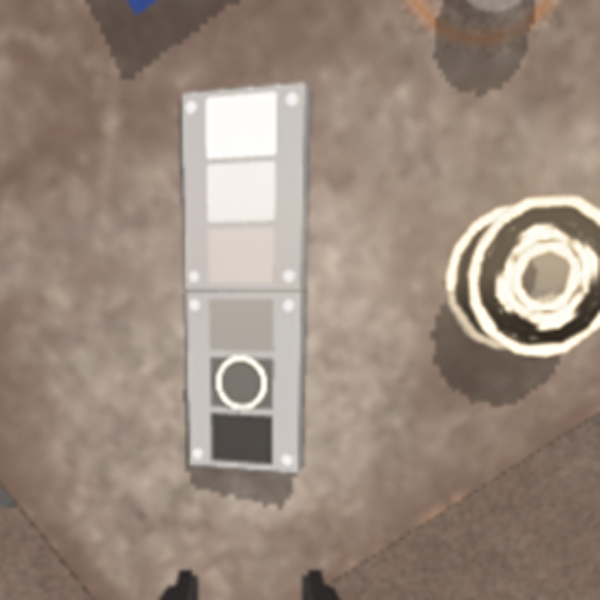

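```bash
python3 - <<'E'
from h import *
im=cv2.imread("pics/w14.png"); st=r.read_state(); c=cam("wrist",st)
g=im[130:175,295:340].min(2); m=(g>200).astype(np.uint8); 
n,l,s,ce=cv2.connectedComponentsWithStats(m); k=1+np.argmax(s[1:,4]); 
pts=np.argwhere(l==k)[:,::-1].astype(np.float32); e=cv2.fitEllipse(cv2.convexHull(pts)); print(e)
print("ring wrist",onz(c,(e[0][0]+295,e[0][1]+130),.033).round(4))
o=lambda L:[((u+.5)/2.5-.5+220,(v+.5)/2.5-.5) for u,v in L]
wedge(c,o([(183,94),(306,84),(302,290),(187,290)])); wedge(c,o([(187,292),(302,292),(297,470),(190,465)]))
t=eyes.get_image("top")[:,:,::-1]; cv2.imwrite("pics/t2.png",t); s=eyes.get_image("scene")[:,:,::-1]; cv2.imwrite("pics/s2.png",s)
cv2.imwrite("pics/t2c.png",cv2.resize(t[150:270,180:430],None,fx=3.2,fy=3.2,interpolation=cv2.INTER_CUBIC))
E
python3 -m pendant '[{"translation":[0.85,-0.24,-0.15],"rotation":[0.011,0,-0.048],"gripper":0.48},{"translation":[0.87,-0.25,-0.156],"rotation":[0.011,0,-0.048],"gripper":0.48},{"translation":[0.87,-0.25,-0.156],"rotation":[0.011,0,-0.048],"gripper":0.48},{"translation":[0.87,-0.25,-0.156],"rotation":[0.011,0,-0.048],"gripper":0.48},{"translation":[0.87,-0.25,-0.156],"rotation":[0.011,0,-0.048],"gripper":0.48}]'
python3 - <<'E'
from h import *
stat(); im=eyes.get_image("wrist")[:,:,::-1]; cv2.imwrite("pics/w15.png",im)
E
```

```text
((21.2537784576416, 22.585678100585938), (19.55826759338379, 22.22199821472168), 177.53555297851562)
ring wrist [0.508  0.0496 0.033 ]
ctr [0.5151 0.1305 0.033 ] yaw f/b [-4.41 -4.45] len 0.0808 0.0806 depth 0.0512 0.0511
ctr [0.5086 0.0494 0.033 ] yaw f/b [-4.6  -4.97] len 0.081 0.0795 depth 0.0512 0.0507
time: 16.2
ee_pos: [0.4466, 0.2795, 0.2717]
eef_rot: [0.706, 0.708, -0.004, -0.001]
force: [-0.4, -0.1, -0.4]
grip_width: 0.0458
t 16.2 p [0.4466 0.2795 0.2717] x [-0.004  1.    -0.004] z [-0.008 -0.004 -1.   ] F [-0.39 -0.11 -0.4 ] w 0.0458 q [ 0.46 -0.17  1.88 -0.    1.44  0.45]
```

View pics/w15.png

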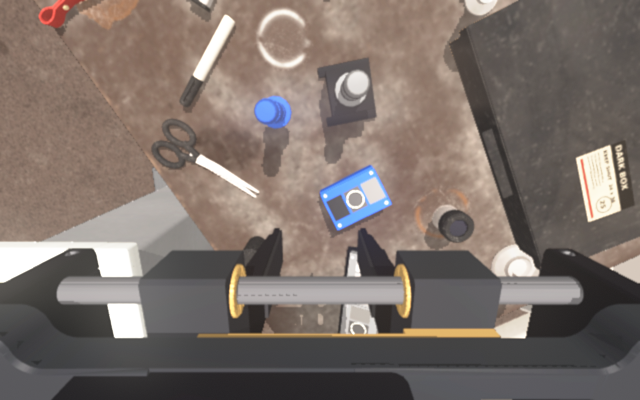

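View pics/t2c.png

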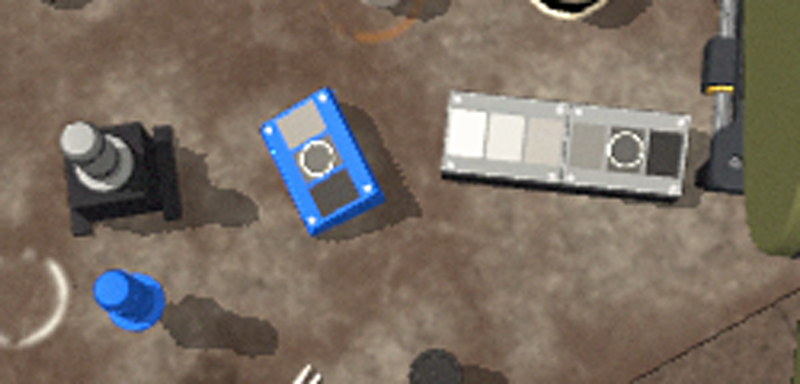

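```bash
python3 -m pendant '[{"translation":[0.12,0.01,0],"rotation":[0,0,0],"gripper":0.48},{"translation":[0.12,0.01,0],"rotation":[0,0,0],"gripper":0.48},{"translation":[0.12,0.01,0],"rotation":[0,0,0],"gripper":0.48},{"translation":[0.12,0.01,0],"rotation":[0,0,0],"gripper":0.48}]'
python3 - <<'E'
from h import *
st=r.read_state(); st0=dict(st)
im=eyes.get_image("wrist")[:,:,::-1]; stat(); cv2.imwrite("pics/w16.png",im); np.savez("w16.npz",p=st0['ee_pos'],q=st0['eef_rot']); print(st0['ee_pos'])
cv2.imwrite("pics/w16c.png",cv2.resize(im[20:220,230:430],None,fx=3,fy=3,interpolation=cv2.INTER_CUBIC))
# spot recompute with w14 pose as printed
M=np.array([[.079,.997,-.004]]);
x=np.array([.079,.997,-.004]);z=np.array([.008,-.005,-1]);y=np.cross(z,x);q=R.from_matrix(np.c_[x,y,z]).as_quat()
c=cam("wrist",{'ee_pos':np.array([.5027,.01,.2279]),'eef_rot':q}); print("spot@w14",onz(c,(316.25,152.6),.033))
t=cam("top"); print("spot top",onz(t,((626.5)/3.2-.5+180,(150.5)/3.2-.5+150),.033))
E
```

```text
time: 16.75
ee_pos: [0.4494, 0.3159, 0.2713]
eef_rot: [0.706, 0.708, -0.004, -0.002]
force: [-0.2, 0.5, 0.6]
grip_width: 0.0454
t 16.8 p [0.4494 0.316  0.2716] x [-0.003  1.    -0.003] z [-0.009 -0.003 -1.   ] F [-0.1   0.37 -0.23] w 0.0454 q [ 0.51 -0.11  1.83  0.    1.43  0.51]
[0.44935761 0.31585565 0.2713003 ]
spot@w14 [0.50330584 0.04626353 0.033     ]
spot top [0.50215821 0.04639901 0.033     ]
```

View pics/w16c.png

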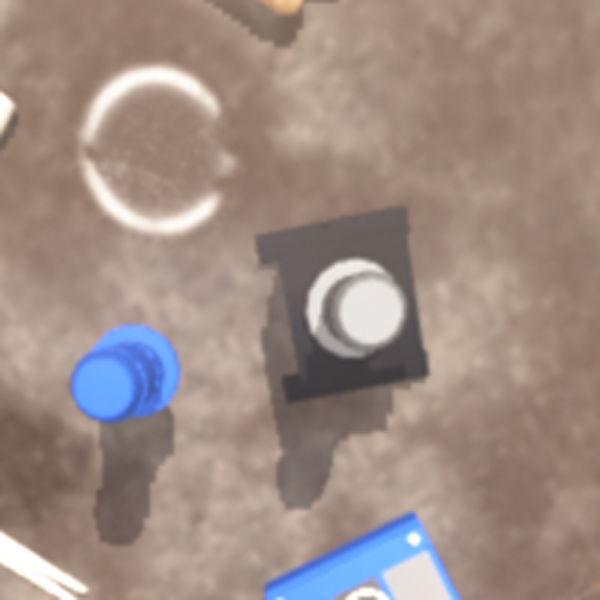

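Run:
```python
from h import *
d=np.load("w16.npz"); c=cam("wrist",{'ee_pos':d['p'],'eef_rot':d['q']})
o=lambda u,v:((u+.5)/3-.5+230,(v+.5)/3-.5+20)
print("top",onz(c,o(367,312),.123),"flange",onz(c,o(350,308),.058),"blue top",onz(c,o(106,384),.13),"blue flange",onz(c,o(128,372),.06))
t=cam("top"); q=lambda u,v:((u+.5)/3.2-.5+180,(v+.5)/3.2-.5+150)
print("top cam",onz(t,q(77,139),.123),onz(t,q(103,162),.058), "blue",onz(t,q(113,289),.123))
# radius check
print(np.linalg.norm(onz(c,o(367-38,312),.123)-onz(c,o(367+38,312),.123)))
go([.48,.385,.16],90)
```

```text
top [0.4785274  0.38490309 0.123     ] flange [0.47802696 0.38513476 0.058     ] blue top [0.39599887 0.36266657 0.13      ] blue flange [0.39156879 0.36059549 0.06      ]
top cam [0.47759876 0.38599329 0.123     ] [0.4781626  0.38572477 0.058     ] blue [0.38895065 0.35757874 0.123     ]
0.02404860211717778
shift [0.231, 0.106, 0.371] turn [-0.005, 0.002, 0.002]
```

```bash
python3 -m pendant '[{"translation":[0.1,0.05,0.05],"rotation":[-0.005,0.002,0],"gripper":0.48},{"translation":[0.229,0.1,0.2],"rotation":[-0.005,0.002,0],"gripper":0.48},{"translation":[0.229,0.1,0.37],"rotation":[-0.005,0.002,0],"gripper":0.48},{"translation":[0.229,0.1,0.37],"rotation":[-0.005,0.002,0],"gripper":0.48}]' 25
python3 -c "
from h import *
stat();go([.4785,.3852,.093],90)"
```

```text
time: 17.3
ee_pos: [0.4756, 0.3821, 0.1548]
eef_rot: [0.706, 0.708, -0.005, -0.001]
force: [0.2, -0.1, -0.4]
grip_width: 0.0459
t 17.3 p [0.4756 0.3821 0.1548] x [-0.003  1.    -0.006] z [-0.01  -0.006 -1.   ] F [ 0.2  -0.12 -0.4 ] w 0.0459 q [0.59 0.11 1.81 0.   1.24 0.59]
shift [0.011, 0.012, 0.206] turn [-0.006, 0.004, 0.002]
```

```bash
python3 -m pendant '[{"translation":[0.011,0.012,0.05],"rotation":[-0.01,0.007,0],"gripper":0.48},{"translation":[0.011,0.012,0.1],"rotation":[-0.01,0.007,0],"gripper":0.48},{"translation":[0.011,0.012,0.16],"rotation":[-0.01,0.007,0],"gripper":0.48},{"translation":[0.011,0.012,0.2],"rotation":[-0.01,0.007,0],"gripper":0.48},{"translation":[0.011,0.012,0.2],"rotation":[-0.01,0.007,0],"gripper":0.48}]'
python3 - <<'E'
from h import *
stat();go([.4785,.3852,.093],90)
im=eyes.get_image("wrist")[:,:,::-1]; cv2.imwrite("pics/w17.png",im)
E
```

```text
time: 17.92
ee_pos: [0.4779, 0.3846, 0.0934]
eef_rot: [0.706, 0.708, 0.003, 0.0]
force: [-0.4, 0.8, -0.2]
grip_width: 0.0457
t 17.93 p [0.4779 0.3846 0.0934] x [-0.003  1.     0.004] z [ 0.004  0.004 -1.   ] F [-0.41  0.76 -0.17] w 0.0457 q [0.59 0.17 1.85 0.   1.11 0.59]
shift [0.002, 0.002, 0.001] turn [0.003, -0.002, 0.002]
```

View pics/w17.png

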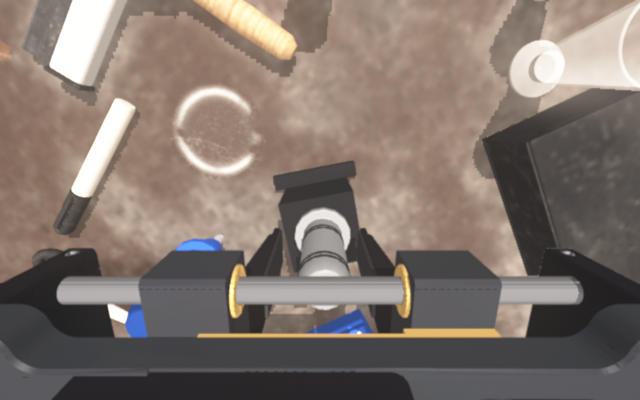

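The grey probe sits centred between the fingers at (322,260). Close with 25 N.

```bash
python3 -m pendant '[{"translation":[0.002,0.002,0],"rotation":[0.004,-0.004,0],"gripper":0.48},{"translation":[0.002,0.002,0],"rotation":[0.004,-0.004,0],"gripper":0.2},{"translation":[0.002,0.002,0],"rotation":[0.004,-0.004,0],"gripper":0.2},{"translation":[0.002,0.002,0],"rotation":[0.004,-0.004,0],"gripper":0.2},{"translation":[0.002,0.002,0],"rotation":[0.004,-0.004,0],"gripper":0.2}]' 25
python3 -c "
from h import *
stat()"
```

```text
time: 18.6
ee_pos: [0.4793, 0.3857, 0.0947]
eef_rot: [0.706, 0.708, -0.0, 0.0]
force: [1.7, 0.3, 0.5]
grip_width: 0.0245
t 18.6 p [0.4793 0.3857 0.0947] x [-0.003  1.    -0.001] z [-0.    -0.001 -1.   ] F [1.66 0.28 0.49] w 0.0245 q [ 0.59  0.18  1.84 -0.    1.12  0.59]
```

```bash
python3 -m pendant '[{"translation":[0,0,-0.06],"rotation":[0,0,0],"gripper":0.2},{"translation":[0,0,-0.15],"rotation":[0,0,0],"gripper":0.2},{"translation":[0,0,-0.25],"rotation":[0,0,0],"gripper":0.2},{"translation":[0,0,-0.35],"rotation":[0,0,0],"gripper":0.2},{"translation":[0,0,-0.35],"rotation":[0,0,0],"gripper":0.2}]'
python3 - <<'E'
from h import *
stat()
im=eyes.get_image("wrist")[:,:,::-1]; cv2.imwrite("pics/w18.png",im)
a=np.radians(85.6); ys=np.array([np.cos(a),np.sin(a),0]); xs=np.array([np.sin(a),-np.cos(a),0])
th=np.radians(20); n=-xs*np.sin(th)+np.array([0,0,np.cos(th)]); spot=np.array([.504,.046,.033])
for d in (.05,.02,.0): print(d,(spot+n*(.0867+d)).round(4))
E
```

```text
time: 19.23
ee_pos: [0.4808, 0.3869, 0.2039]
eef_rot: [0.706, 0.708, 0.003, 0.001]
force: [-0.3, -0.6, -1.2]
grip_width: 0.0247
t 19.23 p [0.4808 0.3869 0.2039] x [-0.003  1.     0.003] z [ 0.006  0.003 -1.   ] F [-0.3  -0.59 -1.17] w 0.0247 q [ 0.59  0.07  1.76 -0.    1.3   0.59]
0.05 [0.4574 0.0496 0.1615]
0.02 [0.4676 0.0488 0.1333]
0.0 [0.4744 0.0483 0.1145]
```

View pics/w18.png

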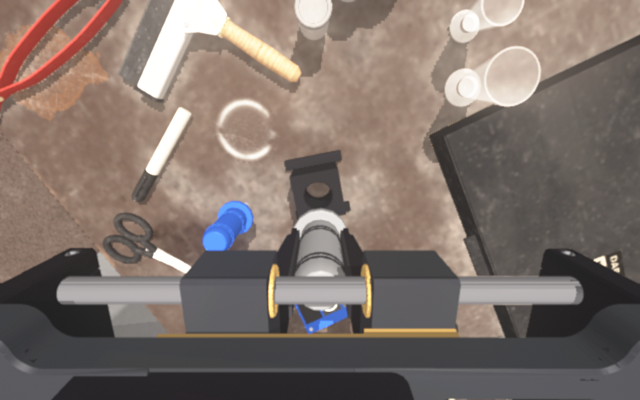

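```bash
cat >> h.py <<'E'
SPOT=np.array([.504,.046,.033])
def frame(yaw=85.6,th=20):
    a=np.radians(yaw); ys=np.array([np.cos(a),np.sin(a),0]); xs=np.array([np.sin(a),-np.cos(a),0]); t=np.radians(th)
    n=-xs*np.sin(t)+np.array([0,0,np.cos(t)]); return ys,np.cross(-n,ys),-n
def gos(d,spot=None,L=.0867,fix=(0,0)):
    """numbers to put the (unsprung) nose tip d above spot along the normal; fix: nose sideways offset in tool x,y"""
    spot=SPOT if spot is None else np.array(spot); st=r.read_state(); x,y,z=frame(); M0=R.from_quat(st['eef_rot']); M=R.from_matrix(np.c_[x,y,z])
    p=spot-z*(L+d)-x*fix[0]-y*fix[1]
    print("tgt",p.round(4),"shift",(M0.inv().apply(p-st['ee_pos'])/.3).round(3).tolist(),"turn",((M0.inv()*M).as_rotvec()/(np.pi/2)).round(4).tolist())
E
python3 -c "
from h import *
gos(.06)"
```

```text
tgt [0.454  0.0498 0.1709] shift [-1.121, -0.089, 0.101] turn [-0.2207, -0.0093, 0.0501]
```

```bash
python3 -m pendant '[{"translation":[-0.15,0,0],"rotation":[0,0,0],"gripper":0.2},{"translation":[-0.35,-0.03,0],"rotation":[-0.05,0,0.02],"gripper":0.2},{"translation":[-0.55,-0.06,0],"rotation":[-0.1,-0.005,0.03],"gripper":0.2},{"translation":[-0.72,-0.09,0],"rotation":[-0.16,-0.009,0.05],"gripper":0.2},{"translation":[-0.85,-0.09,0],"rotation":[-0.22,-0.009,0.05],"gripper":0.2}]' 25
python3 -c "
from h import *
stat();gos(.06)"
```

```text
time: 19.9
ee_pos: [0.4518, 0.1293, 0.1986]
eef_rot: [0.723, 0.669, 0.117, 0.127]
force: [-0.1, -0.1, -0.7]
grip_width: 0.0247
t 19.9 p [0.4518 0.1293 0.1986] x [ 0.077  0.997 -0.001] z [ 0.339 -0.027 -0.94 ] F [-0.13 -0.14 -0.71] w 0.0247 q [ 0.22 -0.48  2.26 -0.12  1.03  0.34]
tgt [0.454  0.0498 0.1709] shift [-0.263, -0.006, 0.097] turn [-0.0011, 0.0007, 0.0001]
```

```bash
python3 -m pendant '[{"translation":[-0.13,-0.003,0.03],"rotation":[0,0,0],"gripper":0.2},{"translation":[-0.263,-0.006,0.09],"rotation":[-0.001,0,0],"gripper":0.2},{"translation":[-0.263,-0.006,0.15],"rotation":[-0.001,0,0],"gripper":0.2},{"translation":[-0.263,-0.006,0.18],"rotation":[-0.001,0,0],"gripper":0.2},{"translation":[-0.263,-0.006,0.18],"rotation":[-0.001,0,0],"gripper":0.2}]'
python3 - <<'E'
from h import *
stat();gos(.01)
for n in ("wrist","scene","top"):
    im=eyes.get_image(n)[:,:,::-1]; cv2.imwrite(f"pics/{n}19.png",im)
    if n=="scene": cv2.imwrite("pics/scene19c.png",cv2.resize(im[100:250,280:480],None,fx=4,fy=4,interpolation=cv2.INTER_CUBIC))
E
```

```text
time: 20.52
ee_pos: [0.4613, 0.0496, 0.1454]
eef_rot: [0.723, 0.67, 0.116, 0.126]
force: [0.0, 1.0, -0.8]
grip_width: 0.0249
t 20.52 p [0.4613 0.0496 0.1454] x [ 0.076  0.997 -0.001] z [ 0.337 -0.027 -0.941] F [ 0.04  1.   -0.75] w 0.0249 q [ 0.01 -0.46  2.34 -0.04  0.91  0.1 ]
tgt [0.471  0.0485 0.1239] shift [-0.001, 0.006, 0.079] turn [-0.0024, 0.0007, 0.0005]
```

View pics/wrist19.png

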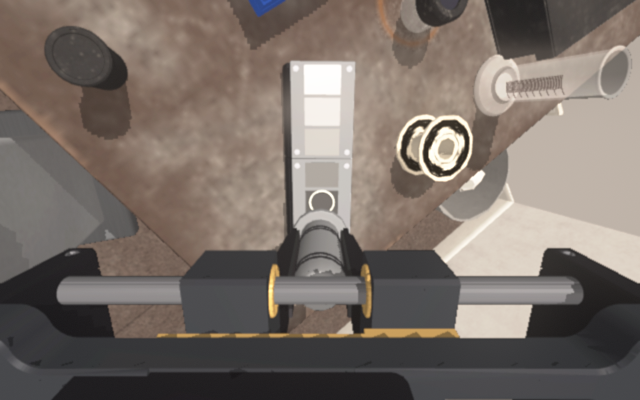

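View pics/scene19c.png

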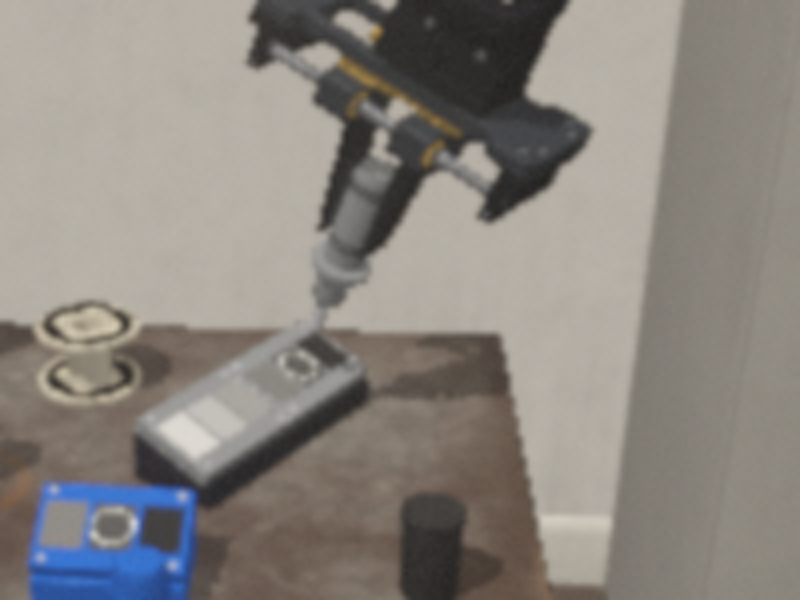

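View pics/top19.png

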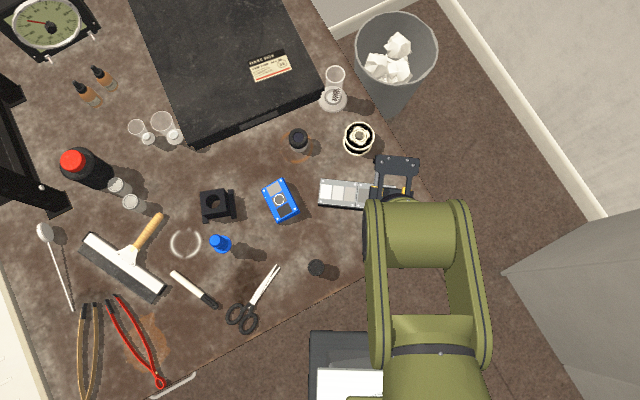

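Run:
```python
from h import *
c=cam("scene"); s=r.read_state(); M=R.from_quat(s['eef_rot']).as_matrix(); z=M[:,2]; p=s['ee_pos']
f=lambda P:((proj(c,P)-[280,100]+.5)*4-.5).round(1)
print("tip exp",f(p+z*.0867),"top exp",f(p+z*(.0287-.057)),"flange exp",f(p+z*(.0287+.011)),"ring exp",f(SPOT))
print("per mm",f(SPOT+[.001,0,0])-f(SPOT),f(SPOT+[0,.001,0])-f(SPOT),f(SPOT+[0,0,.001])-f(SPOT))
im=cv2.imread("pics/scene19.png"); cv2.imwrite("pics/s19d.png",cv2.resize(im[150:210,335:395],None,fx=10,fy=10,interpolation=cv2.INTER_CUBIC))
```

```text
tip exp [312.4 320.7] top exp [376.2 163.2] flange exp [337.2 259.4] ring exp [295.5 364.1]
per mm [-1.4 -0.4] [-0.9  0.7] [ 0.  -1.4]
```

View pics/s19d.png

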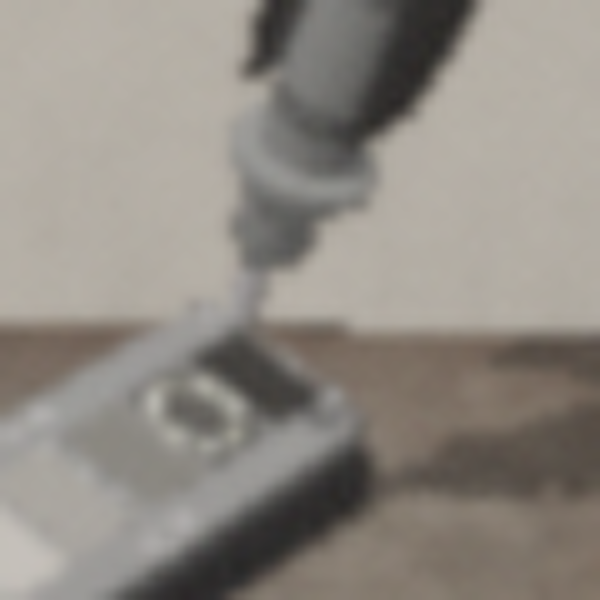

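```bash
python3 -c "
from h import *
stat();gos(.02)"
```

```text
t 20.68 p [0.4625 0.0499 0.1477] x [ 0.076  0.997 -0.001] z [ 0.341 -0.027 -0.94 ] F [-0.56 -0.21 -1.31] w 0.0247 q [ 0.01 -0.46  2.34 -0.04  0.91  0.1 ]
tgt [0.4676 0.0488 0.1333] shift [-0.002, -0.0, 0.051] turn [0.0002, 0.0004, 0.0008]
```

```bash
python3 -m pendant '[{"translation":[-0.002,0,0.025],"rotation":[0,0,0],"gripper":0.2},{"translation":[-0.002,0,0.05],"rotation":[0,0,0],"gripper":0.2},{"translation":[-0.002,0,0.05],"rotation":[0,0,0],"gripper":0.2},{"translation":[-0.002,0,0.05],"rotation":[0,0,0],"gripper":0.2}]'
python3 - <<'E'
from h import *
stat(); s=r.read_state()
im=eyes.get_image("scene")[:,:,::-1]; cv2.imwrite("pics/scene20.png",im); stat()
cv2.imwrite("pics/s20d.png",cv2.resize(im[130:210,325:405],None,fx=9,fy=7.5,interpolation=cv2.INTER_CUBIC))
cv2.imwrite("pics/s20d.png",cv2.resize(im[135:210,325:400],None,fx=8,fy=8,interpolation=cv2.INTER_CUBIC))
c=cam("scene"); M=R.from_quat(s['eef_rot']).as_matrix(); z=M[:,2]; p=s['ee_pos']
f=lambda P:((proj(c,P)-[325,135]+.5)*8-.5).round(1)
print("tip exp",f(p+z*.0867),"shank end",f(p+z*.0687),"flange bot",f(p+z*(.0287+.014)),"flange top",f(p+z*(.0287+.008)),"ring exp",f(SPOT)); gos(.0)
im=eyes.get_image("wrist")[:,:,::-1]; cv2.imwrite("pics/wrist20c.png",cv2.resize(im[130:290,240:400],None,fx=3.7,fy=3.7,interpolation=cv2.INTER_CUBIC))
E
```

```text
time: 21.18
ee_pos: [0.4676, 0.0489, 0.1335]
eef_rot: [0.722, 0.67, 0.118, 0.128]
force: [-0.1, -0.4, -1.6]
grip_width: 0.0248
t 21.18 p [0.4676 0.0489 0.1335] x [ 0.076  0.997 -0.001] z [ 0.341 -0.027 -0.94 ] F [-0.11 -0.4  -1.62] w 0.0248 q [ 0.01 -0.42  2.34 -0.04  0.88  0.1 ]
t 21.23 p [0.4677 0.0489 0.1337] x [ 0.076  0.997 -0.001] z [ 0.341 -0.027 -0.94 ] F [ 0.1  -0.22 -2.28] w 0.0248 q [ 0.01 -0.43  2.34 -0.04  0.88  0.1 ]
tip exp [251.4 399.2] shank end [269.6 354.1] flange bot [296.8 287. ] flange top [303.2 271.1] ring exp [231.4 448.8]
tgt [0.4744 0.0483 0.1145] shift [-0.0, -0.001, 0.068] turn [0.0003, 0.0004, 0.0008]
```

View pics/s20d.png

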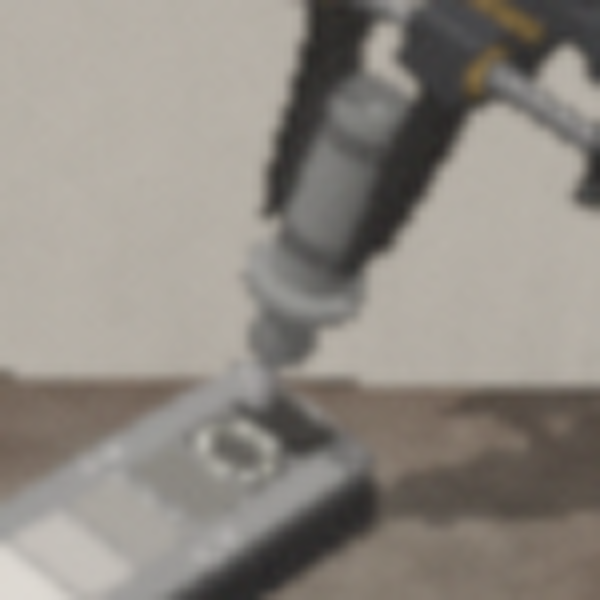

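View pics/wrist20c.png

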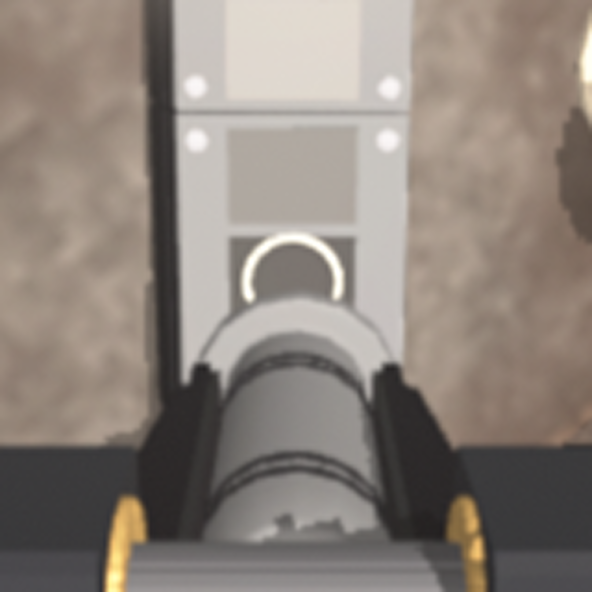

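Run:
```python
from h import *
s=r.read_state(); c=cam("wrist",s); o=lambda u,v:((u+.5)/3.7-.5+240,(v+.5)/3.7-.5+130)
x,y,z=frame(); P=onplane(c,o(293,281),SPOT,-z); print("ring wrist",P.round(4),"off from SPOT in scale x,y",np.dot(P-SPOT,y)*1e3,np.dot(P-SPOT,x)*1e3)
M=R.from_quat(s['eef_rot']).as_matrix(); q=s['ee_pos']
f=lambda P:((proj(c,P)-[240,130]+.5)*3.7-.5).round(1)
print("tip",f(q+M[:,2]*.0867),"flange top ctr",f(q+M[:,2]*.0367),"top",f(q-M[:,2]*.0283),"flange L/R",f(q+M@[0,-.0185,.0367]),f(q+M@[0,.0185,.0367]),"spot",f(SPOT))
```

```text
ring wrist [0.5035 0.0462 0.0328] off from SPOT in scale x,y -0.49790063230476844 0.1767867428544716
tip [296.5 307.8] flange top ctr [296.3 393.1] top [295.8 595.5] flange L/R [191.9 393.1] [400.8 393.2] spot [295.1 281.7]
```

```bash
python3 -m pendant '[{"translation":[0,-0.001,0.02],"rotation":[0,0,0],"gripper":0.2},{"translation":[0,-0.001,0.04],"rotation":[0,0,0],"gripper":0.2},{"translation":[0,-0.001,0.05],"rotation":[0,0,0],"gripper":0.2},{"translation":[0,-0.001,0.05],"rotation":[0,0,0],"gripper":0.2}]'
python3 -c "
from h import *
stat();gos(0);gos(-.006)"
```

```text
time: 21.78
ee_pos: [0.4724, 0.0484, 0.1191]
eef_rot: [0.722, 0.67, 0.118, 0.128]
force: [0.3, 0.6, -1.7]
grip_width: 0.0245
t 21.77 p [0.4724 0.0484 0.1191] x [ 0.076  0.997 -0.001] z [ 0.341 -0.027 -0.94 ] F [ 0.3   0.63 -1.69] w 0.0245 q [ 0.01 -0.39  2.34 -0.04  0.84  0.1 ]
tgt [0.4744 0.0483 0.1145] shift [-0.0, 0.001, 0.017] turn [-0.0002, 0.0004, 0.0008]
tgt [0.4765 0.0481 0.1088] shift [-0.0, 0.001, 0.037] turn [-0.0002, 0.0004, 0.0008]
```

Advance ~2 mm at a time and watch for the ~1 N onset (free-air Fz ≈ -1.7).

```bash
python3 -m pendant '[{"translation":[0,0,0.007],"rotation":[0,0,0],"gripper":0.2},{"translation":[0,0,0.01],"rotation":[0,0,0],"gripper":0.2},{"translation":[0,0,0.01],"rotation":[0,0,0],"gripper":0.2}]' | egrep 'pos|force'
python3 -m pendant '[{"translation":[0,0,0.005],"rotation":[0,0,0],"gripper":0.2},{"translation":[0,0,0.005],"rotation":[0,0,0],"gripper":0.2}]'| egrep 'pos|force'
python3 -m pendant '[{"translation":[0,0,0.006],"rotation":[0,0,0],"gripper":0.2},{"translation":[0,0,0.006],"rotation":[0,0,0],"gripper":0.2}]'| egrep 'pos|force'
```

```text
ee_pos: [0.4734, 0.0484, 0.1162]
force: [-0.1, -0.5, -1.4]
ee_pos: [0.4738, 0.0483, 0.1147]
force: [0.6, 0.8, -0.6]
ee_pos: [0.4745, 0.0483, 0.1131]
force: [-1.5, -0.4, 0.2]
```

Run:
```python
from h import *
import time
v=[]
stat(); gos(0); gos(-.006)
```

```text
t 22.65 p [0.4745 0.0483 0.1131] x [ 0.076  0.997 -0.001] z [ 0.341 -0.027 -0.94 ] F [-1.52 -0.41  0.16] w 0.0246 q [ 0.01 -0.38  2.34 -0.04  0.82  0.1 ]
tgt [0.4744 0.0483 0.1145] shift [-0.0, 0.001, -0.004] turn [-0.0003, 0.0004, 0.0008]
tgt [0.4765 0.0481 0.1088] shift [-0.0, 0.001, 0.016] turn [-0.0003, 0.0004, 0.0008]
```

```bash
for i in 1 2 3 4; do python3 -m pendant '[{"translation":[0,0,0.001],"rotation":[0,0,0],"gripper":0.2}]'| egrep 'pos|force'; done
```

```text
ee_pos: [0.4746, 0.0483, 0.1129]
force: [-1.6, 0.4, 0.4]
ee_pos: [0.4747, 0.0483, 0.1127]
force: [-1.0, -0.1, 1.4]
ee_pos: [0.4748, 0.0483, 0.1124]
force: [-1.9, 0.3, 0.1]
ee_pos: [0.4749, 0.0483, 0.1121]
force: [-0.9, 0.0, 0.3]
```

Run:
```python
from h import *
stat()
F=[]; ims=[]
for i in range(4):
    F.append(r.read_state()['force']); ims.append(eyes.get_image("scene").astype(float))
s=r.read_state(); stat()
im=np.mean(ims,0)[:,:,::-1]; cv2.imwrite("pics/scene21.png",im)
print(np.mean(F,0)); c=cam("scene"); M=R.from_quat(s['eef_rot']).as_matrix(); z=M[:,2]; p=s['ee_pos']
f=lambda P:((proj(c,P)-[335,155]+.5)*12-.5).round(1)
cv2.imwrite("pics/s21d.png",cv2.resize(im[155:205,335:385].astype(np.uint8),None,fx=12,fy=12,interpolation=cv2.INTER_CUBIC))
for k,v in dict(tip=.0867,shank_end=.0687,flbot=.0427,fltop=.0367).items(): print(k,f(p+z*v))
print("spot",f(SPOT))
```

```text
t 23.15 p [0.4749 0.0483 0.1121] x [ 0.076  0.997 -0.001] z [ 0.34  -0.027 -0.94 ] F [-0.87  0.04  0.34] w 0.0244 q [ 0.01 -0.37  2.34 -0.04  0.82  0.1 ]
t 23.35 p [0.4749 0.0483 0.1121] x [ 0.076  0.997 -0.001] z [ 0.34  -0.027 -0.94 ] F [-1.96 -0.05  0.71] w 0.0246 q [ 0.01 -0.37  2.34 -0.04  0.82  0.1 ]
[-1.12529519  0.38433883 -0.21353599]
tip [225.5 443. ]
shank_end [252.  377.2]
flbot [291.6 279.5]
fltop [300.9 256.5]
spot [227.4 433.4][ WARN:0@8.313] global loadsave.cpp:1063 imwrite_ Unsupported depth image for selected encoder is fallbacked to CV_8U.
```

View pics/s21d.png

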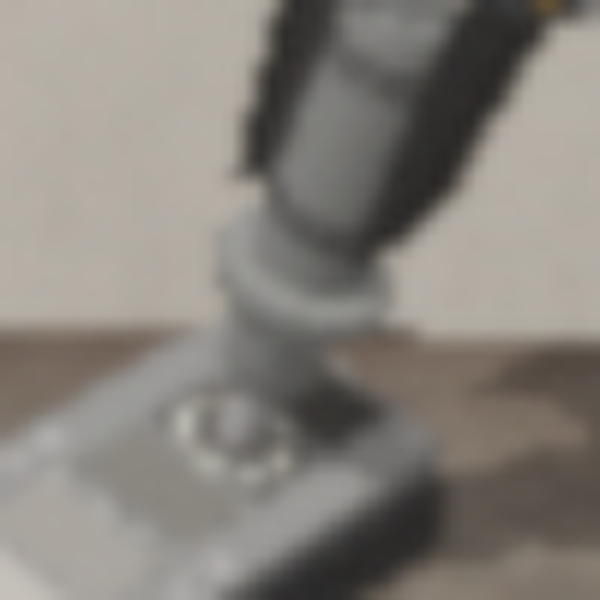

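```bash
python3 -m pendant '[{"translation":[0,0,0.004],"rotation":[0,0,0],"gripper":0.2},{"translation":[0,0,0.008],"rotation":[0,0,0],"gripper":0.2},{"translation":[0,0,0.011],"rotation":[0,0,0],"gripper":0.2},{"translation":[0,0,0.011],"rotation":[0,0,0],"gripper":0.2}]'| egrep 'pos|force'
python3 - <<'E'
from h import *
F=[]; ims=[]
for i in range(12):
    ims.append(eyes.get_image("scene").astype(float)); F.append(r.read_state()['force'])
stat(); gos(-.006)
F=np.array(F); n=-frame()[2]; d=(F-[0,0,-1.6])@n; print("Fn",d.round(1),d.mean(),d.std()/12**.5,F.mean(0))
im=np.mean(ims,0)[:,:,::-1].astype(np.uint8); cv2.imwrite("pics/scene22.png",im)
cv2.imwrite("pics/s22d.png",cv2.resize(im[155:205,335:385],None,fx=12,fy=12,interpolation=cv2.INTER_CUBIC))
E
```

```text
ee_pos: [0.4761, 0.0482, 0.109]
force: [-2.0, 0.6, 1.6]
t 24.45 p [0.4761 0.0482 0.1091] x [ 0.076  0.997 -0.001] z [ 0.34  -0.027 -0.94 ] F [-1.5  -0.32  0.47] w 0.0247 q [ 0.   -0.36  2.34 -0.04  0.81  0.1 ]
tgt [0.4765 0.0481 0.1088] shift [-0.0, 0.001, 0.001] turn [-0.0004, 0.0004, 0.0008]
Fn [2.2 3.  2.6 4.3 3.7 2.7 3.9 3.2 3.5 2.7 3.5 2.4] 3.1487213595895907 0.17589625165905404 [-2.14667898  0.03007964  0.97093487]
```

View pics/s22d.png

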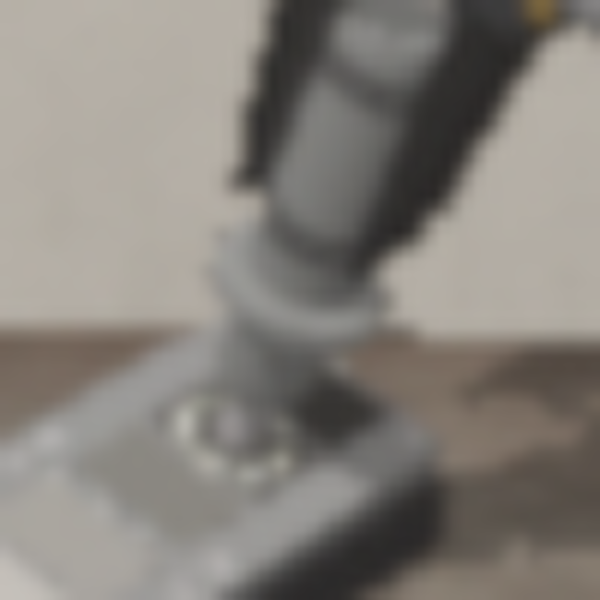

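Run:
```python
from h import *
im=eyes.get_image("wrist")[:,:,::-1]; cv2.imwrite("pics/wrist22.png",im); stat()
cv2.imwrite("pics/wrist22c.png",cv2.resize(im[50:290,220:420],None,fx=2.5,fy=2.5,interpolation=cv2.INTER_CUBIC))
```

```text
t 24.5 p [0.4761 0.0482 0.1091] x [ 0.076  0.997 -0.001] z [ 0.34  -0.027 -0.94 ] F [-2.79  0.01  1.7 ] w 0.0247 q [ 0.   -0.36  2.34 -0.04  0.81  0.1 ]
```

View pics/wrist22c.png

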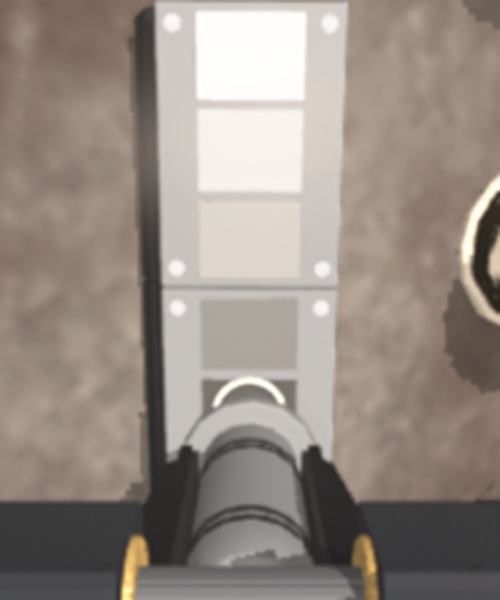

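The two halves are still joined with their edges in line (joint at row 287), and the probe is centred on the ring. Handing in.

```bash
python3 -c "
from station import r
print(r.sign_off())"
```

```text
the job is handed in; nothing more can be done
None
```

The job is handed in at about 24.5 s of the 58 s, with the probe still held on the ringed spot.

**Scale:** I slid the loose half against the fixed half, squeezed both lightly across the joint to line up the front edges, then nudged the loose half home with about 6.5 N and let go. Before that last nudge, the front edges matched to about 0.1 px at the joint (roughly 0.1 mm). A faint dark line still shows at the seam, which I took as the plate edges meeting. The last wrist picture shows the halves still together and in line.

**Probe:** I lifted the grey probe from its stand and tilted it 20° square to the sloping face. The camera pictures put the nose inside the ring, within about 1 mm of its centre. The mean push is 3.1 ± 0.2 N, which means the nose is about 6.4 mm in. The arm position gives about 5.7 mm, so the two agree on roughly half way.

**Checks that disagreed:**
- Early camera estimates of the fixed half's angle differed by about 1.7° between the top and wrist views. The squeeze and the end pushes settled the alignment.
- One spot estimate was about 4 mm off because the arm was still settling when I read its pose. I recomputed it, and the later views agreed.

I never touched the loupe, film can, reel or the blue look-alikes.

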